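# Set out the stamping corner

## Robot

A 6-joint arm with a two-finger parallel gripper is mounted at the origin on the work surface; the furniture and walls round the work are solid. World frame = base frame: x ahead of the robot, y to its left, z up, the work surface at z = 0. Lengths are in mm, angles in rad, forces in N, time in s.
With the tool pointing down it reaches from about 350 to 975 mm from the base axis. Payload 4.9 kg.
Tool frame: the origin (TCP) lies on the centre line of the jaws, within the pads' length; the fingertips stand 17 mm ahead of it and the grasp point (between the pads) lies 2 mm behind it; z points along the fingers, y is the line along which they close (so a half turn about z gives the same grasp; the last joint's range is limited). The gripper opens to 85 mm and grips with 20 to 120 N. Pads are 22 mm wide; open, the fingers measure 114 mm over their backs; the gripper's body (76 mm by 85 mm) begins 54 mm behind the grasp point. The pads swing forward as they close: fully open they stand 13 mm farther back than shut.
Start: joints at [1.048, 0.053, 1.613, -0, 1.476, -0.119], TCP at [245.56, 574.719, 248.304] pointing down, gripper open.
Joint ranges: [-3.01, 3.01], [-1.01, 2.22], [0.06, 2.58], [-1.02, 4.17], [0.09, 2.62], [-3.14, 3.14]. Speed limits (rad/s): [2.57, 2.57, 3.14, 3.14, 3.14, 3.14].

## Interface

Orientations are given as [roll, pitch, yaw] about the fixed x, y, z axes, in that order (R = Rz(yaw) Ry(pitch) Rx(roll)).
In Python, from bench import r gives the robot as it stands.
- The arm moves only by the tool play_rows, never from a script. Its argument "commands" is a list of rows, each an object of numbers: "dx", "dy", "dz": the shift along the tool's x, y, z each as a share of 0.6 m, from -1 to 1; "yaw": the turn about the tool's z as a share of 180 degrees, from -1 to 1; "jaw": the closure, from 0 (fully open) to 1 (shut). In form: [{"dx": .., "dy": .., "dz": .., "yaw": .., "jaw": ..}, ...]. A call has 1 to 8 rows; each row is the pose to reach, as a shift and turn from the pose commanded when the call began, along the tool's axes at that moment, turning the shorter way round; what a row does not reach only later rows make up. A row lasts 1/12 s, in which the tool goes at most 41.7 mm and 7.16 degrees, less where a joint would pass 70% of its speed; a pose out of reach is approached as far as the arm can. A call with a number of a shift or a turn outside -1 to 1 is refused whole. A call with a gripper value outside its range is refused whole. The fingers move at their own pace and stop on an object; "newtons" is the grip in N (left out, the last holds). Time passes only in rows, so rows that repeat a pose let the fingers close. It gives the time, the measured TCP pose, the force, the opening and the grip force at its end, in the units of the state.
- r.get_obs(): the state, without advancing time (a new reading comes with each control period).
- r.camera(name): name is "scene" or "top" or "wrist"; returns a dict with "frame" (384x512x3 uint8, blue, green, red), "range_z" (384x512 float32, mm along the optical axis (not along the pixel's ray), 0 where there is no reading), "camera_matrix" (3x3 intrinsics, pixels), "pose" (4x4, takes a point from camera to world coordinates). Camera axes: x right, y down, z forward; pixel columns grow to the right and rows downward; lengths in mm; the calibration is good to about 2 mm. A picture is of the moment at which its call begins.
- r.sign_off(): hands the job in; it is judged then, once.
Trained networks look in a picture, given as the dict that the camera call returned (one of the last four; its "shot" number tells which), for a name from the list of things; names that differ only in an ending like _2 or _b are one class to them, and where a whole thing is asked for, a point or a joint stands for the part that bears it (a point fixed in the world has none). Each returns a list of dicts, best first, with "confidence" (0 to 1); they miss things now and then, are a little off and sometimes report something else, mostly with a low value. They report only what shows in the picture. A call takes as long as a camera call. They do not tell look-alikes from the thing itself.
- r.look_for(thing, picture): "location" ([column, row] in pixels, amid what is visible of it).
- r.trace(thing, picture): "region" (384x512 bool, what is visible of it) and "location" ([column, row] in pixels, amid what is visible of it).
The state is a dict: "clock": time; "qpos": joint angles; "joint_velocities": joint speeds; "joint_efforts": joint torques, N m; "ee_pos": TCP position; "ee_rot": TCP orientation; "force": force on the tool from outside, world axes, zero at the start; "torque": the same for the moment, N m; "finger_gap": finger opening in mm; "grasp_force": force on a finger pad.
Only numpy, scipy, OpenCV 4.12 (cv2) and the standard library are available. Lean on these libraries where they do the work, as an engineer would, in place of code of your own. Each camera call takes 0.05 s, during which the arm holds its last target. There are 200 camera calls.

## Task

Set out the stamping things around the ink pad and the wallet book: stand the rubber stamp on the middle of the closed ink pad, its base lengthwise with the pad; stand the ink bottle beside the pad on the side away from the wallet book, level with the pad's middle and with a gap of about 3 cm to it; and stand the glue stick midway between the pad and the wallet book, level with their middles. Lay the small staple carton flat on the middle of the wallet book, lengthwise with the book, and the eraser flat on the middle of the carton, lengthwise with it. Leave the larger carton where it is.

Things in the scene. Friction and masses are not known exactly. Their poses are not given: they have to be found in the camera images.
- stamp_pad: flat rectangular ink-pad case, lid shut, 104 x 135 mm, 33 mm high, fixed to the desk. Origin: centre of its underside; the flat top is 31 to 33 mm up. Its y axis runs along the 135 mm length and points toward the robot (within 0.15 rad), its x axis to the robot's left.
- wallet_book: thin leatherette wallet book, 98 x 186 mm, 13 mm thick, lying flat beside the pad (left or right of it, their centres 200 to 220 mm apart), fixed to the desk. Origin: centre of its underside; y axis along the 186 mm length and toward the robot, almost parallel to the pad's.
- rubber_stamp: wooden hand stamp, standing: base 24 x 60 mm, 16 mm high, with a round turned handle of up to 24 mm diameter on its middle, 65 mm high in all. Origin: centre of its underside; y along the 60 mm length, z up through the handle. Widest and best gripped at 45 to 60 mm up.
- ink_bottle: squat round ink bottle, standing: body 44 mm diameter to 40 mm up, then a fixed cap of 28 mm diameter, 56 mm high in all; grip the body, not the short cap. Origin: centre of its underside, z up.
- glue_stick: plain upright cylinder, 28 mm diameter, 86 mm high. Origin: centre of its underside, z up.
- staple_box: the small carton of staples, 34 x 52 mm, lying flat; its top surface is 27 to 30 mm up. The shorter of the two cartons. Origin: centre of its underside; x across the 34 mm, y along the 52 mm.
- eraser: small rectangular eraser in a paper sleeve, 19 x 43 mm, 12 mm high, lying flat. Origin: centre of its underside; x across the 19 mm, y along the 43 mm.
- medicine_box: the larger carton, loose, 31 x 86 mm, 49 mm high; not part of the job, to be left where it is. Origin: centre of its underside; y along the 86 mm.
Not all that is in view belongs to the job. Leave any orange look-alike of the glue_stick alone.

How it is judged (in metres and radians):
At the end, for the whole second after the job is handed in: Stamp on pad centre (13 mm, 0.2 rad); ink bottle outside pad, 104 mm (+-16) from its centre, 15 mm off middle line; glue stick under 122 mm from pad and book, 18 mm off middle lines; carton on book centre (13 mm, 0.2 rad); eraser on carton (12 mm, 0.25 rad); upright, at rest; large carton unmoved (x of rubber_stamp in the frame of stamp_pad between -0.013 and 0.013 m and y of rubber_stamp in the frame of stamp_pad between -0.013 and 0.013 m and angle between the y axis of rubber_stamp and the y axis of stamp_pad, either way round below 0.2 rad and height (world z) of rubber_stamp above 0.026 m and (x of ink_bottle in the frame of stamp_pad between 0.088 and 0.12 m or x of ink_bottle in the frame of stamp_pad between -0.12 and -0.088 m) and horizontal distance between ink_bottle and wallet_book above 0.27 m and y of ink_bottle in the frame of stamp_pad between -0.015 and 0.015 m and y of glue_stick in the frame of stamp_pad between -0.018 and 0.018 m and y of glue_stick in the frame of wallet_book between -0.018 and 0.018 m and horizontal distance between glue_stick and stamp_pad below 0.122 m and horizontal distance between glue_stick and wallet_book below 0.122 m and x of staple_box in the frame of wallet_book between -0.013 and 0.013 m and y of staple_box in the frame of wallet_book between -0.013 and 0.013 m and angle between the y axis of staple_box and the y axis of wallet_book, either way round below 0.2 rad and height (world z) of staple_box above 0.009 m and horizontal distance between eraser and staple_box below 0.012 m and angle between the y axis of eraser and the y axis of staple_box, either way round below 0.25 rad and height (world z) of eraser above 0.034 m and height (world z) of each of ink_bottle, glue_stick below 0.006 m and angle between each of rubber_stamp, ink_bottle, glue_stick, staple_box, eraser's own z axis and vertical below 0.12 rad and linear speed of each of rubber_stamp, ink_bottle, glue_stick, staple_box, eraser below 0.02 m/s and angular speed of each of rubber_stamp, ink_bottle, glue_stick, staple_box, eraser below 0.2 rad/s and distance of medicine_box from where it was at the start of the episode below 0.015 m); the robot touches nothing.
It fails at once if the larger carton is pushed or carried more than 20 mm from its place (distance of medicine_box from where it was at the start of the episode above 0.02 m).
It also fails if it takes over 125 s, if anything falls off the work surface, if the arm or the gripper's body presses on something with over 40 N, if the wrist force passes 120 N, or if a joint passes its speed limit or range.

## Working session

There is one attempt and no reset: what is moved stays moved. The work goes in short steps, Python scripts to look and compute and a tool call to move; the robot and the scene stay as the last step left them, time stands still between calls to the robot, and variables do not carry over. Pictures are saved under pics/ and viewed, at most 14 in all, crops included, and the job is handed in when it is done.

Besides the shell and the picture viewer there is one more tool, called after "Emit:" as name([rows], argument=value, ...), one row to a line, values as JSON. play_rows: Moves the arm, as the interface text tells. Shift numbers are shares of 0.6 m and turn numbers shares of 180 degrees, none past 1 either way. Its arguments: {"type":"object","properties":{"commands":{"type":"array","items":{"type":"object","properties":{"dx":{"type":"number"},"dy":{"type":"number"},"dz":{"type":"number"},"yaw":{"type":"number"},"jaw":{"type":"number"}}}},"newtons":{"type":"number"}},"required":["commands"]}

```bash
ls; mkdir -p pics; python3 - <<'E'
from bench import r
import cv2,numpy as np
o=r.get_obs();print(o)
for n in ("top","scene"):
    c=r.camera(n);cv2.imwrite(f"pics/{n}0.png",c["frame"]);print(n,c["pose"].round(2).tolist(),c["camera_matrix"].tolist())
    for t in "stamp_pad wallet_book rubber_stamp ink_bottle glue_stick staple_box eraser medicine_box".split():
        print(t,[(np.round(d["location"]).tolist(),round(d["confidence"],2)) for d in r.look_for(t,c)])
E
```

```text
pics
{'clock': 0.0, 'qpos': array([ 1.04800756e+00,  5.33745772e-02,  1.61428703e+00, -5.38343569e-06,
        1.47596789e+00, -1.19005662e-01]), 'joint_velocities': array([-0.00011747, -0.00047242,  0.00086471,  0.00032546, -0.00045954,
        0.00023732]), 'joint_efforts': array([-2.20316535e-03, -3.93696213e+01, -3.70168412e+01, -3.82693006e-04,
        7.21089717e-03, -1.00877054e-05]), 'ee_pos': array([245.27650447, 574.23291748, 247.05614339]), 'ee_rot': array([-3.13956958e+00, -2.36504301e-04,  2.73780983e+00]), 'force': array([0.22690359, 0.33576101, 0.43606097]), 'torque': array([-0.06039888, -0.00772684, -0.004663  ]), 'grasp_force': 0.0, 'finger_gap': 85.74779887742302}
top [[0.07, -0.97, 0.21, 285.08], [-1.0, -0.07, 0.01, 17.01], [0.01, -0.21, -0.98, 1053.87], [0.0, 0.0, 0.0, 1.0]] [[406.8870672132693, 0.0, 254.74011751339114], [0.0, 406.8870672132693, 196.23354827445306], [0.0, 0.0, 1.0]]
stamp_pad [([222.0, 209.0], 0.91)]
wallet_book [([302.0, 222.0], 0.92)]
rubber_stamp [([380.0, 235.0], 0.48)]
ink_bottle [([150.0, 172.0], 0.67)]
glue_stick [([352.0, 204.0], 0.76), ([348.0, 238.0], 0.52), ([386.0, 196.0], 0.48)]
staple_box [([379.0, 165.0], 0.51)]
eraser []
medicine_box []
scene [[0.72, -0.5, 0.47, -151.58], [-0.69, -0.54, 0.48, -633.61], [0.01, -0.67, -0.74, 1027.55], [0.0, 0.0, 0.0, 1.0]] [[453.93309726884024, 0.0, 251.90894824686168], [0.0, 453.93309726884024, 194.27997313565726], [0.0, 0.0, 1.0]]
stamp_pad [([225.0, 185.0], 0.61)]
wallet_book [([285.0, 210.0], 0.9)]
rubber_stamp [([320.0, 274.0], 0.49), ([363.0, 232.0], 0.31)]
ink_bottle [([201.0, 138.0], 0.62)]
glue_stick [([313.0, 235.0], 0.84), ([344.0, 247.0], 0.78)]
staple_box [([364.0, 231.0], 0.66)]
eraser [([175.0, 147.0], 0.51)]
medicine_box [([159.0, 165.0], 0.6)]
```

```bash
python3 - <<'E'
import cv2
a=cv2.imread("pics/top0.png")[110:290,110:430];cv2.imwrite("pics/top0z.png",cv2.resize(a,None,fx=2.5,fy=2.5,interpolation=cv2.INTER_CUBIC))
a=cv2.imread("pics/scene0.png")[100:310,130:410];cv2.imwrite("pics/scene0z.png",cv2.resize(a,None,fx=2.8,fy=2.8,interpolation=cv2.INTER_CUBIC))
E
```

```text
(no output)
```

View pics/top0z.png

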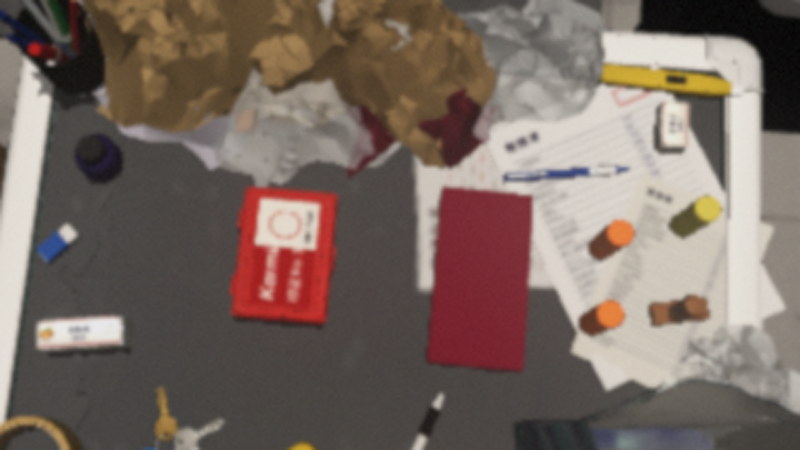

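View pics/scene0z.png

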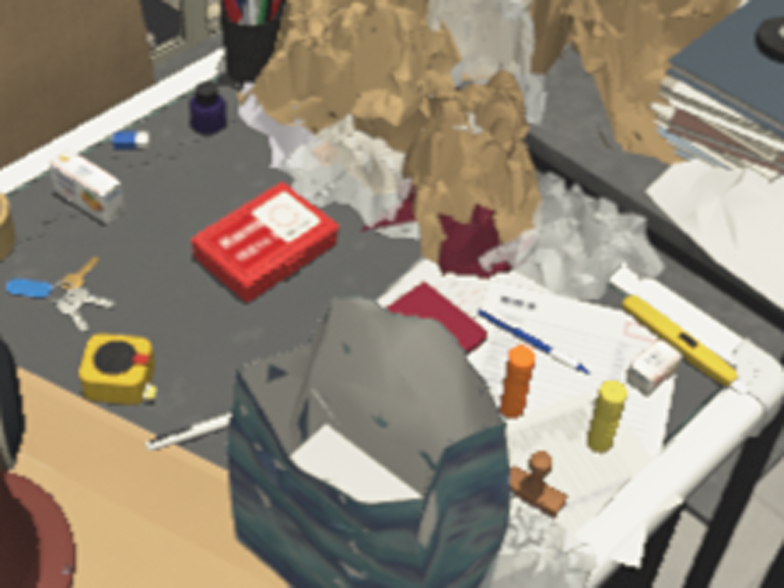

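The top crop (full-frame pixels) shows the ink bottle at (149,173), the eraser at (133,207), the medicine box at (142,243), the pad at (224,213) and the book at (302,222). The stamp is at (382,234) and the small staple carton at (379,161).

There are three glue-stick candidates: orange at (355,205), orange at (351,236) and yellow at (388,196). The yellow one is the glue stick, because orange ones are look-alikes. A bag stands at the lower right.

```bash
cat > h.py <<'E'
import numpy as np,cv2
from bench import r
def world(c):
    z=c["range_z"].astype(float);K=c["camera_matrix"];v,u=np.mgrid[:384,:512]
    P=np.stack([(u-K[0,2])*z/K[0,0],(v-K[1,2])*z/K[1,1],z],-1)@c["pose"][:3,:3].T+c["pose"][:3,3]
    P[z==0]=np.nan
    return P
def rect(P,m,lo,hi):
    "min-area rectangle of the masked points between the heights: centre, sides, yaw of long side, n, z"
    q=P[m];q=q[(q[:,2]>lo)&(q[:,2]<hi)]
    if len(q)<5: return None
    (c,s,a)=cv2.minAreaRect(q[:,:2].astype(np.float32))
    if s[0]<s[1]: a+=90;s=s[::-1]
    a=(a+90)%180-90
    return np.round(c,1).tolist(),np.round(s,1).tolist(),round(float(a),1),len(q),round(float(np.median(q[:,2])),1),np.median(q[:,:2],0).round(1).tolist()
E
python3 - <<'E'
from h import *
c=r.camera("top");P=world(c);f=c["frame"]
np.savez("top.npz",P=P,f=f)
def box(u,v,w,h):
    m=np.zeros((384,512),bool);m[v-h:v+h+1,u-w:u+w+1]=1;return m
B=dict(ink=(149,173,13,14,6,70),er=(133,207,10,10,5,20),med=(142,243,22,10,35,70),pad=(224,213,26,34,20,45),book=(302,222,26,42,7,25),glue=(388,196,14,14,10,100),o1=(355,205,12,12,10,100),o2=(351,236,12,12,10,100),stamp=(382,234,16,10,8,80),staple=(379,161,12,14,8,45))
for k,b in B.items(): print(k,rect(P,box(*b[:4]),*b[4:]))
for k in ("ink_bottle","glue_stick","rubber_stamp","staple_box","stamp_pad","wallet_book","eraser","medicine_box"):
    for t in r.trace(k,c):
        print(k,round(t["confidence"],2),np.round(t["location"]),rect(P,t["region"],-20,120))
# height map (both cams), 20mm cells, max height in cm
Q=np.concatenate([P.reshape(-1,3),world(r.camera("scene")).reshape(-1,3)]);Q=Q[np.isfinite(Q[:,0])]
xs=np.arange(780,160,-25);ys=np.arange(425,-460,-25)
print("      "+" ".join(f"{y//10:3d}" for y in ys))
for x in xs:
    row=[]
    for y in ys:
        s=Q[(abs(Q[:,0]-x)<12.5)&(abs(Q[:,1]-y)<12.5)]
        row.append("  ." if len(s)<2 else f"{int(round(s[:,2].max()/10)):3d}")
    print(f"{x:5d} "+" ".join(row))
E
```

```text
ink ([561.2, 302.6], [67.2, 40.7], -23.1, 299, 34.8, [547.6, 301.3])
er ([459.4, 342.9], [42.0, 19.3], -42.7, 126, 11.8, [458.6, 342.3])
med ([364.7, 297.1], [85.9, 29.1], -83.2, 429, 48.2, [364.3, 295.5])
pad ([469.2, 104.1], [150.4, 102.2], -0.9, 1983, 32.0, [459.9, 103.9])
book ([465.8, -107.0], [208.4, 112.3], -1.4, 2734, 13.1, [453.4, -100.3])
glue ([526.8, -308.0], [26.3, 25.9], -36.7, 210, 79.5, [522.5, -302.8])
o1 ([496.0, -223.3], [26.7, 25.8], 51.2, 191, 83.2, [492.3, -219.6])
o2 ([416.0, -215.6], [26.6, 26.5], 27.2, 182, 84.0, [414.2, -210.6])
stamp ([426.6, -311.3], [72.4, 40.3], -81.7, 249, 18.8, [430.8, -298.0])
staple ([641.0, -296.9], [78.2, 40.8], -17.9, 279, 27.9, [628.5, -291.7])
ink_bottle 0.64 [150. 174.] ([548.3, 305.0], [41.1, 34.1], -52.9, 252, 35.0, [544.5, 301.6])
glue_stick 0.61 [351. 239.] ([416.1, -215.9], [29.6, 26.8], 31.5, 194, 83.0, [413.8, -210.4])
glue_stick 0.49 [388. 196.] ([531.2, -325.4], [62.8, 26.8], -74.9, 208, 80.2, [522.5, -304.0])
glue_stick 0.49 [354. 204.] ([495.5, -223.1], [26.9, 25.0], 65.1, 201, 75.5, [491.4, -218.0])
rubber_stamp 0.6
[... 3844 characters left out ...]
   1   1   1   4   3   1   0   1   2   0   0   1  24  27  14  14  14  14  26  27  11   2   1   .   .
  255   0   1   5   5   0   5   1   1   1   1   1   1   1   4   4   4   3   0   2   2   1   0   1  21  27  14  14  14  14  14  26  18   1   1   .   .
  230  55   1   5   1   0   5   5   1   1   0   1   1   0   4   4   4   4   1   2   1   1   1   1  27  27  14  14  14  14  14  26  24   1   1   .   .
  205  56  56   5   5   5   5   1   1   1   0   1   1   1   4   4   4   1   1   2   1   1   1   1  26  26  24  24  23  23  24  25  13   1   1   .   .
  180  57  58  58  58   5   1   0   0   1   0   1   1   1   1   1   1   1   1   1   1   1   1   1   1   0   1   1   1   1   1   1   1   1   1   .   .
```

```bash
python3 - <<'E'
from h import *
d=np.load("top.npz");P=d["P"]
def box(u,v,w,h):
    m=np.zeros((384,512),bool);m[v-h:v+h+1,u-w:u+w+1]=1;return m
B=dict(inkcap=(149,173,13,14,50,70),ink=(149,173,13,14,34,46),er=(133,207,10,10,8,20),med=(142,243,22,10,44,70),pad=(224,213,30,36,28,37),book=(302,222,30,44,10,17),glue=(388,196,14,14,81,100),stamptop=(382,234,16,10,58,80),stampbase=(382,234,16,10,11,21),staple=(379,161,12,14,24,35))
for k,b in B.items(): print(k,rect(P,box(*b[:4]),*b[4:]))
def hm(x0,x1,y0,y1,s=10):
    Q=P.reshape(-1,3);print("     "+" ".join(f"{y:4d}" for y in range(y1,y0,-s)))
    for x in range(x1,x0,-s):
        print(x," ".join("   ." if len(w:=Q[(abs(Q[:,0]-x)<s/2)&(abs(Q[:,1]-y)<s/2)])==0 else f"{w[:,2].max():4.0f}" for y in range(y1,y0,-s)))
hm(480,660,220,400)
f=d["f"][140:260,330:420];cv2.imwrite("pics/z1.png",cv2.resize(f,None,fx=5,fy=5,interpolation=cv2.INTER_CUBIC))
E
```

```text
inkcap ([551.9, 309.3], [26.9, 26.4], 67.3, 94, 55.4, [550.7, 308.6])
ink ([560.4, 297.0], [66.5, 32.5], -37.1, 63, 35.7, [544.6, 300.0])
er ([459.4, 342.9], [42.0, 19.3], -42.7, 119, 11.9, [458.9, 342.6])
med ([364.8, 297.4], [85.0, 28.8], -82.3, 401, 48.5, [364.5, 297.5])
pad ([472.3, 105.7], [158.6, 102.7], 3.7, 1869, 32.2, [460.0, 103.7])
book ([469.4, -109.7], [217.2, 119.2], -2.5, 2544, 13.2, [454.1, -100.5])
glue ([526.5, -308.3], [26.1, 25.1], -41.3, 101, 86.4, [526.3, -307.7])
stamptop ([433.8, -303.5], [19.9, 19.8], -88.6, 65, 63.4, [433.6, -303.1])
stampbase ([433.6, -310.7], [71.3, 32.7], 88.7, 135, 16.5, [429.2, -292.7])
staple ([629.8, -293.2], [51.2, 31.6], -1.2, 217, 28.7, [629.4, -292.5])
      400  390  380  370  360  350  340  330  320  310  300  290  280  270  260  250  240  230
660    .  145  138  101   53   56   45   83  131  145   85  121  133  130  131  130  130  128
650    9  148  138   84    .   75   70    .   53   98   55   84  117  129  131  122  125  126
640    8    8  129  130    .  112   99  101  102   99   40   65   77   94  124  123  123  129
630    6
[... 701 characters left out ...]
59   57   36    4    2    3    3    5    3
550    6    8    8    3    4    3    4   36   57   59   58   38    3    2    4    4    3    2
540    6    7    8    7    3    2    4   38   57   58   58   36    3    4    3    3    3    3
530    7    6    8    4    3    5    4    4   35   35   38    5    1    5    3    3    2    3
520    5    6    6    4    3    3    2    2    3    3    1    2    3    2    3    3    4    2
510    8    6    6    6    4    2    3    3    3    4    3    1    2    3    1    3    4    2
500    6    8    8    4    4    2    4    3    5    2    2    1    2    2    1    4    2    3
490    9    7    7    3    2    4    2    3    2    4    2    3    5    2    2    4    5    3
```

View pics/z1.png

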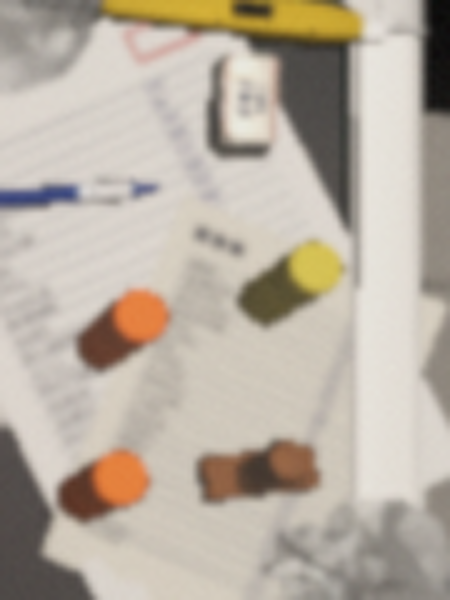

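The crop confirms it: the yellow cylinder at (393,194) full-frame is the glue stick. The orange ones at (358,203) and (354,236) are the look-alikes.

```bash
cat >> h.py <<'E'
def go(*wps):
    "share deltas from the measured pose to world waypoints (x,y,z,psi_deg), with rows needed"
    o=r.get_obs();p=o["ee_pos"];y=o["ee_rot"][2];X=np.array([np.cos(y),np.sin(y),0]);Y=np.array([np.sin(y),-np.cos(y),0])
    last=p;ly=y
    for w in wps:
        t=np.array(w[:3],float);a=np.radians(w[3]);d=t-p
        da=(a-y+np.pi)%(2*np.pi)-np.pi
        n=max(np.linalg.norm(t-last)/41.7,abs((a-ly+np.pi)%(2*np.pi)-np.pi)/np.radians(7.16))
        print(dict(dx=round(d@X/600,3),dy=round(d@Y/600,3),dz=round(-d[2]/600,3),yaw=round(-da/np.pi,3)),"rows",round(n,1));last=t;ly=a
E
python3 - <<'E'
from h import *
c=r.camera("top");P=world(c)
for k,lo,hi in (("stamp_pad",28,37),("wallet_book",11,17)):
    t=r.trace(k,c)[0]["region"];print(k,rect(P,cv2.erode(t.astype(np.uint8),np.ones((3,3)))>0,lo,hi),rect(P,t,lo,hi))
Q=P[215:250,365:400].reshape(-1,3);Q=Q[(Q[:,2]>11)&(Q[:,2]<20)&(Q[:,1]>-292)&(Q[:,1]<-265)&(Q[:,0]>410)]
print(len(Q),np.polyfit(Q[:,1],Q[:,0],1),Q.mean(0),Q.min(0),Q.max(0))
go((551.9,309.3,250,135),(551.9,309.3,110,135),(551.9,309.3,27,135))
E
```

```text
stamp_pad ([462.1, 104.0], [132.8, 95.3], -0.3, 1771, 32.3, [459.8, 103.0]) ([461.5, 104.0], [135.2, 95.6], -0.7, 1854, 32.3, [459.8, 103.7])
wallet_book ([454.3, -100.0], [181.3, 95.2], -1.9, 2132, 13.5, [453.5, -99.5]) ([455.2, -99.5], [185.7, 98.1], -1.3, 2292, 13.5, [453.5, -99.6])
65 [3.20650690e-02 4.39649522e+02] [ 430.5783858  -282.89776691   16.3799173 ] [ 417.80579955 -291.97173409   11.30189601] [ 441.56523361 -272.74837349   19.94417141]
{'dx': np.float64(-0.643), 'dy': np.float64(-0.206), 'dz': np.float64(-0.003), 'yaw': np.float64(0.121)} rows 9.7
{'dx': np.float64(-0.643), 'dy': np.float64(-0.206), 'dz': np.float64(0.23), 'yaw': np.float64(0.121)} rows 3.4
{'dx': np.float64(-0.643), 'dy': np.float64(-0.206), 'dz': np.float64(0.369), 'yaw': np.float64(0.121)} rows 2.0
```

Emit:
play_rows([
  {"dx":-0.643,"dy":-0.206,"dz":0,"yaw":0.121,"jaw":0.15},
  {"dx":-0.643,"dy":-0.206,"dz":0,"yaw":0.121,"jaw":0.15},
  {"dx":-0.643,"dy":-0.206,"dz":0,"yaw":0.121,"jaw":0.15},
  {"dx":-0.643,"dy":-0.206,"dz":0,"yaw":0.121,"jaw":0.15},
  {"dx":-0.643,"dy":-0.206,"dz":0,"yaw":0.121,"jaw":0.15},
  {"dx":-0.643,"dy":-0.206,"dz":0,"yaw":0.121,"jaw":0.15},
  {"dx":-0.643,"dy":-0.206,"dz":0,"yaw":0.121,"jaw":0.15},
  {"dx":-0.643,"dy":-0.206,"dz":0,"yaw":0.121,"jaw":0.15},
], newtons=30)

```text
clock: 2.22
ee_pos: [498.8, 354.9, 248.6]
ee_rot: [3.141, 0.0, 2.358]
force: [0.1, 1.1, -0.2]
finger_gap: 72.9
grasp_force: 0.0
```

```bash
python3 - <<'E'
from h import *
go((551.9,309.3,110,135),(551.9,309.3,27,135));print(r.get_obs()["qpos"])
E
```

```text
{'dx': np.float64(-0.116), 'dy': np.float64(0.009), 'dz': np.float64(0.231), 'yaw': np.float64(0.0)} rows 3.7
{'dx': np.float64(-0.116), 'dy': np.float64(0.009), 'dz': np.float64(0.369), 'yaw': np.float64(0.0)} rows 2.0
[ 4.96886111e-01  2.22204828e-02  1.64375265e+00  1.16501714e-04
  1.47504004e+00 -2.90013050e-01]
```

Emit:
play_rows([
  {"dx":-0.116,"dy":0.009,"dz":0.1},
  {"dx":-0.116,"dy":0.009,"dz":0.1},
  {"dx":-0.116,"dy":0.009,"dz":0.23},
  {"dx":-0.116,"dy":0.009,"dz":0.23},
  {"dx":-0.116,"dy":0.009,"dz":0.3},
  {"dx":-0.116,"dy":0.009,"dz":0.34},
  {"dx":-0.116,"dy":0.009,"dz":0.369},
  {"dx":-0.116,"dy":0.009,"dz":0.369},
])

```text
validation failed for argument at $.co...
```

Emit:
play_rows([
  {"jaw":0.6},
  {"jaw":0.6},
  {"jaw":0.6},
  {"jaw":0.6},
  {"jaw":0.6},
  {"jaw":0.6},
])

```text
validation failed for argument at $.co...
```

```bash
python3 - <<'E'
from h import *
o=r.get_obs();print(o["ee_pos"],o["grasp_force"],o["finger_gap"])
go((551.9,309.3,110,135),(461.0,208,110,90),(461.0,208,30,90))
E
```

```text
[498.80123022 354.92491088 248.56717573] 0.0 72.92547520612179
{'dx': np.float64(-0.116), 'dy': np.float64(0.009), 'dz': np.float64(0.231), 'yaw': np.float64(0.0)} rows 3.7
{'dx': np.float64(-0.128), 'dy': np.float64(-0.218), 'dz': np.float64(0.231), 'yaw': np.float64(0.25)} rows 6.3
{'dx': np.float64(-0.128), 'dy': np.float64(-0.218), 'dz': np.float64(0.364), 'yaw': np.float64(0.25)} rows 1.9
```

Emit:
play_rows([
  {"dx":-0.116,"dy":0.009,"dz":0.1,"yaw":0,"jaw":0.15},
  {"dx":-0.116,"dy":0.009,"dz":0.1,"yaw":0,"jaw":0.15},
  {"dx":-0.116,"dy":0.009,"dz":0.23,"yaw":0,"jaw":0.15},
  {"dx":-0.116,"dy":0.009,"dz":0.23,"yaw":0,"jaw":0.15},
  {"dx":-0.116,"dy":0.009,"dz":0.3,"yaw":0,"jaw":0.15},
  {"dx":-0.116,"dy":0.009,"dz":0.34,"yaw":0,"jaw":0.15},
  {"dx":-0.116,"dy":0.009,"dz":0.369,"yaw":0,"jaw":0.15},
  {"dx":-0.116,"dy":0.009,"dz":0.369,"yaw":0,"jaw":0.15},
])

```text
clock: 2.88
ee_pos: [546.9, 309.4, 21.2]
ee_rot: [-3.132, -0.004, 2.357]
force: [-1.0, -1.0, -1.0]
finger_gap: 72.7
grasp_force: 0.0
```

Emit:
play_rows([
  {"dx":0,"dy":0,"dz":0,"yaw":0,"jaw":0.7},
  {"dx":0,"dy":0,"dz":0,"yaw":0,"jaw":0.7},
  {"dx":0,"dy":0,"dz":0,"yaw":0,"jaw":0.7},
  {"dx":0,"dy":0,"dz":0,"yaw":0,"jaw":0.7},
  {"dx":0,"dy":0,"dz":0,"yaw":0,"jaw":0.7},
  {"dx":0,"dy":0,"dz":0,"yaw":0,"jaw":0.7},
])

```text
clock: 3.38
ee_pos: [552.3, 312.0, 29.5]
ee_rot: [3.137, 0.002, 2.358]
force: [0.5, 0.6, 6.0]
finger_gap: 42.8
grasp_force: 31.2
```

```bash
python3 - <<'E'
from h import *
o=r.get_obs();print(o["ee_pos"],o["grasp_force"],o["finger_gap"])
go((551.9,309.3,110,135),(461.0,208,110,90),(461.0,208,28,90))
E
```

```text
[552.33046856 311.95288397  29.52849827] 31.249023031268734 42.78839495977186
{'dx': np.float64(-0.003), 'dy': np.float64(-0.004), 'dz': np.float64(-0.134), 'yaw': np.float64(0.0)} rows 1.9
{'dx': np.float64(-0.015), 'dy': np.float64(-0.23), 'dz': np.float64(-0.134), 'yaw': np.float64(0.25)} rows 6.3
{'dx': np.float64(-0.015), 'dy': np.float64(-0.23), 'dz': np.float64(0.003), 'yaw': np.float64(0.25)} rows 2.0
```

Emit:
play_rows([
  {"dx":0,"dy":0,"dz":-0.05,"yaw":0,"jaw":0.7},
  {"dx":0,"dy":0,"dz":-0.134,"yaw":0,"jaw":0.7},
  {"dx":-0.008,"dy":-0.06,"dz":-0.134,"yaw":0.06,"jaw":0.7},
  {"dx":-0.01,"dy":-0.12,"dz":-0.134,"yaw":0.1,"jaw":0.7},
  {"dx":-0.012,"dy":-0.18,"dz":-0.134,"yaw":0.14,"jaw":0.7},
  {"dx":-0.015,"dy":-0.22,"dz":-0.134,"yaw":0.18,"jaw":0.7},
  {"dx":-0.015,"dy":-0.23,"dz":-0.134,"yaw":0.22,"jaw":0.7},
  {"dx":-0.015,"dy":-0.23,"dz":-0.134,"yaw":0.25,"jaw":0.7},
])

```text
clock: 4.05
ee_pos: [457.7, 205.7, 106.9]
ee_rot: [-3.141, 0.0, 1.6]
force: [0.8, -0.1, 0.1]
finger_gap: 42.8
grasp_force: 31.3
```

Emit:
play_rows([
  {"dx":0,"dy":0,"dz":0,"yaw":0,"jaw":0.7},
  {"dx":0,"dy":0,"dz":0,"yaw":0,"jaw":0.7},
  {"dx":0,"dy":0,"dz":0,"yaw":0,"jaw":0.7},
  {"dx":0,"dy":0,"dz":0,"yaw":0,"jaw":0.7},
])

```text
clock: 4.38
ee_pos: [459.7, 207.3, 107.4]
ee_rot: [3.142, 0.0, 1.61]
force: [0.2, -0.0, -0.6]
finger_gap: 43.1
grasp_force: 31.3
```

```bash
python3 - <<'E'
from h import *
o=r.get_obs();print(o["ee_pos"],o["ee_rot"],o["grasp_force"],o["finger_gap"],o["force"])
go((461.0,208,31,90))
c=r.camera("scene");P=world(c);cv2.imwrite("pics/s1.png",c["frame"])
Q=P.reshape(-1,3);Q=Q[(Q[:,2]>150)&(Q[:,2]<1000)&(Q[:,0]>20)]
u=o["qpos"][0];e=np.array([np.cos(u),np.sin(u)]);n=np.array([-e[1],e[0]])
a=Q[:,:2]@e;b=Q[:,:2]@n;s=(b>-80)&(b<200)
for k in range(50,620,30):
    w=s&(abs(a-k)<15)
    if w.any(): print(k,w.sum(),"z",Q[w,2].min().round(),Q[w,2].max().round(),"lat",b[w].min().round(),b[w].max().round())
E
```

```text
[459.73111287 207.29252527 107.36148748] [3.14158525e+00 2.28696678e-05 1.60972368e+00] 31.253836561809294 43.11232793724997 [ 0.24420448 -0.01447185 -0.64655769]
{'dx': np.float64(0.001), 'dy': np.float64(0.002), 'dz': np.float64(0.127), 'yaw': np.float64(0.012)} rows 1.8
50 1498 z 248.0 669.0 lat -79.0 147.0
80 1024 z 526.0 653.0 lat 22.0 94.0
110 877 z 512.0 638.0 lat 23.0 94.0
140 795 z 492.0 618.0 lat 23.0 85.0
170 707 z 471.0 601.0 lat 22.0 85.0
200 647 z 456.0 583.0 lat 23.0 87.0
230 558 z 442.0 564.0 lat 22.0 84.0
260 491 z 422.0 547.0 lat 24.0 87.0
290 426 z 407.0 528.0 lat 24.0 86.0
320 368 z 393.0 509.0 lat 25.0 76.0
350 433 z 382.0 490.0 lat 17.0 80.0
380 412 z 367.0 469.0 lat 16.0 129.0
410 346 z 359.0 451.0 lat 16.0 131.0
440 451 z 151.0 439.0 lat 16.0 131.0
470 1237 z 150.0 430.0 lat 9.0 132.0
500 654 z 151.0 419.0 lat 7.0 133.0
530 146 z 150.0 408.0 lat 10.0 130.0
560 61 z 151.0 199.0 lat 45.0 73.0
```

View pics/s1.png

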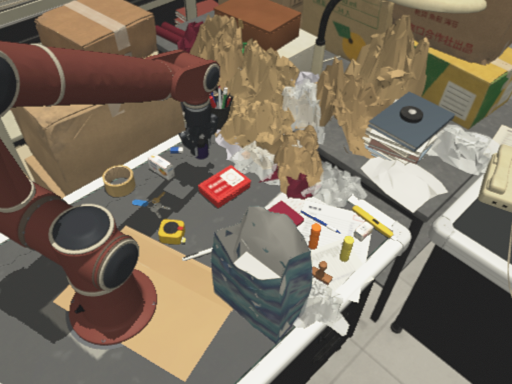

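The arm holds the bottle at about (200,145) and the wrist underside sits roughly 250 mm above the TCP. The bag tops out at 270 mm, so the arm clears it.

Emit:
play_rows([
  {"dx":0.001,"dy":0.002,"dz":0.04,"yaw":0,"jaw":0.7},
  {"dx":0.001,"dy":0.002,"dz":0.08,"yaw":0,"jaw":0.7},
  {"dx":0.001,"dy":0.002,"dz":0.11,"yaw":0,"jaw":0.7},
  {"dx":0.001,"dy":0.002,"dz":0.125,"yaw":0,"jaw":0.7},
  {"dx":0.001,"dy":0.002,"dz":0.129,"yaw":0,"jaw":0.7},
  {"dx":0.001,"dy":0.002,"dz":0.129,"yaw":0,"jaw":0.7},
  {"dx":0.001,"dy":0.002,"dz":0.129,"yaw":0,"jaw":0.7},
])

```text
clock: 5.02
ee_pos: [461.3, 208.0, 30.3]
ee_rot: [3.141, -0.0, 1.608]
force: [0.1, -0.3, -0.7]
finger_gap: 43.0
grasp_force: 31.6
```

Emit:
play_rows([
  {"dx":0,"dy":0,"dz":0,"yaw":0,"jaw":0.3},
  {"dx":0,"dy":0,"dz":0,"yaw":0,"jaw":0.3},
  {"dx":0,"dy":0,"dz":0,"yaw":0,"jaw":0.3},
  {"dx":0,"dy":0,"dz":-0.05,"yaw":0,"jaw":0.2},
  {"dx":0,"dy":0,"dz":-0.12,"yaw":0,"jaw":0.2},
  {"dx":0,"dy":0,"dz":-0.18,"yaw":0,"jaw":0.2},
  {"dx":0,"dy":0,"dz":-0.25,"yaw":0,"jaw":0.2},
  {"dx":0,"dy":0,"dz":-0.25,"yaw":0,"jaw":0.2},
])

```text
clock: 5.68
ee_pos: [465.7, 209.2, 190.5]
ee_rot: [3.125, -0.004, 1.608]
force: [1.6, 0.6, 1.1]
finger_gap: 68.3
grasp_force: 0.0
```

```bash
python3 - <<'E'
from h import *
o=r.get_obs();print(o["ee_pos"],o["ee_rot"],o["force"])
go((522,-180,240,135),(526.5,-308.3,180,135))
E
```

```text
[465.73608033 209.21156407 190.45058318] [ 3.12480758 -0.00412213  1.60790175] [1.57880604 0.60337645 1.06139876]
{'dx': np.float64(-0.652), 'dy': np.float64(0.07), 'dz': np.float64(-0.083), 'yaw': np.float64(-0.238)} rows 9.5
{'dx': np.float64(-0.866), 'dy': np.float64(0.069), 'dz': np.float64(0.017), 'yaw': np.float64(-0.238)} rows 3.4
```

```bash
python3 - <<'E'
from h import *
go((629.8,-293.2,180,-2))
E
```

```text
{'dx': np.float64(-0.847), 'dy': np.float64(0.242), 'dz': np.float64(0.017), 'yaw': np.float64(0.523)} rows 13.1
```

Emit:
play_rows([
  {"dx":-0.05,"dy":0.0,"dz":0,"yaw":0.04,"jaw":0.3},
  {"dx":-0.11,"dy":0.02,"dz":0,"yaw":0.08,"jaw":0.3},
  {"dx":-0.17,"dy":0.04,"dz":0,"yaw":0.12,"jaw":0.3},
  {"dx":-0.23,"dy":0.06,"dz":0,"yaw":0.16,"jaw":0.3},
  {"dx":-0.29,"dy":0.08,"dz":0,"yaw":0.2,"jaw":0.3},
  {"dx":-0.35,"dy":0.1,"dz":0,"yaw":0.24,"jaw":0.3},
  {"dx":-0.41,"dy":0.12,"dz":0,"yaw":0.28,"jaw":0.3},
  {"dx":-0.47,"dy":0.14,"dz":0,"yaw":0.32,"jaw":0.3},
])

```text
clock: 6.35
ee_pos: [555.6, -73.0, 180.2]
ee_rot: [3.141, -0.001, 0.601]
force: [0.4, 0.6, -0.3]
finger_gap: 59.6
grasp_force: 0.0
```

```bash
python3 - <<'E'
from h import *
go((629.8,-293.2,180,-2))
E
```

```text
{'dx': np.float64(-0.106), 'dy': np.float64(0.373), 'dz': np.float64(0.0), 'yaw': np.float64(0.202)} rows 5.6
```

Emit:
play_rows([
  {"dx":-0.016,"dy":0.06,"dz":0,"yaw":0.04,"jaw":0.3},
  {"dx":-0.035,"dy":0.12,"dz":0,"yaw":0.08,"jaw":0.3},
  {"dx":-0.05,"dy":0.18,"dz":0,"yaw":0.12,"jaw":0.3},
  {"dx":-0.07,"dy":0.24,"dz":0,"yaw":0.16,"jaw":0.3},
  {"dx":-0.085,"dy":0.3,"dz":0,"yaw":0.19,"jaw":0.3},
  {"dx":-0.1,"dy":0.35,"dz":0,"yaw":0.202,"jaw":0.3},
  {"dx":-0.106,"dy":0.373,"dz":0,"yaw":0.202,"jaw":0.3},
  {"dx":-0.106,"dy":0.373,"dz":0,"yaw":0.202,"jaw":0.3},
])

```text
clock: 7.02
ee_pos: [631.0, -294.5, 179.7]
ee_rot: [3.14, -0.001, -0.03]
force: [-0.1, 1.0, 0.0]
finger_gap: 59.7
grasp_force: 0.0
```

Emit:
play_rows([
  {"dx":0,"dy":0,"dz":0,"yaw":0,"jaw":0.3},
  {"dx":0,"dy":0,"dz":0,"yaw":0,"jaw":0.3},
  {"dx":0,"dy":0,"dz":0,"yaw":0,"jaw":0.3},
])

```text
clock: 7.27
ee_pos: [630.5, -289.8, 179.9]
ee_rot: [-3.141, 0.0, -0.026]
force: [0.6, 0.2, 0.2]
finger_gap: 59.6
grasp_force: 0.0
```

```bash
python3 - <<'E'
from h import *
o=r.get_obs();print(o["ee_pos"],o["ee_rot"])
c=r.camera("wrist");P=world(c);cv2.imwrite("pics/w1.png",c["frame"]);print(c["pose"].round(2).tolist())
for t in r.trace("staple_box",c): print(t["confidence"],t["location"],rect(P,t["region"],20,36),rect(P,t["region"],24,33))
go((629.8,-293.2,60,-2),(629.8,-293.2,22,-2))
E
```

```text
[ 630.48576939 -289.75398164  179.86471118] [-3.14123579e+00  2.05639261e-04 -2.56650949e-02]
[[-0.03, -0.96, -0.29, 704.94], [-1.0, 0.02, 0.01, -291.3], [-0.0, 0.29, -0.96, 305.21], [0.0, 0.0, 0.0, 1.0]]
0.61 [261.7, 177.2] ([631.8, -292.1], [50.4, 31.9], -0.9, 2163, 28.3, [633.9, -292.1]) ([631.5, -292.0], [49.8, 30.4], -1.1, 2098, 28.4, [633.2, -292.0])
{'dx': np.float64(-0.001), 'dy': np.float64(0.006), 'dz': np.float64(0.2), 'yaw': np.float64(0.003)} rows 2.9
{'dx': np.float64(-0.001), 'dy': np.float64(0.006), 'dz': np.float64(0.263), 'yaw': np.float64(0.003)} rows 0.9
```

View pics/w1.png

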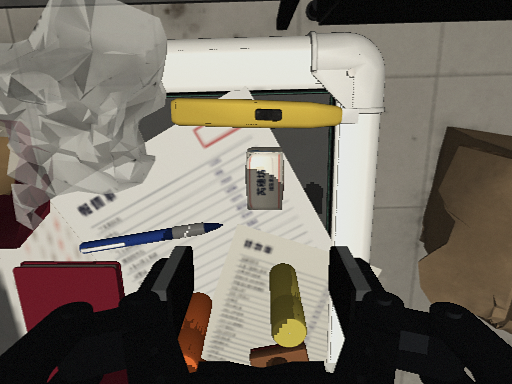

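The carton at pixel (262,177) sits clear between the jaw lines, with free desk on both sides.

Emit:
play_rows([
  {"dx":0.001,"dy":0.004,"dz":0.06,"yaw":0,"jaw":0.35},
  {"dx":0.001,"dy":0.004,"dz":0.12,"yaw":0,"jaw":0.35},
  {"dx":0.001,"dy":0.004,"dz":0.18,"yaw":0,"jaw":0.35},
  {"dx":0.001,"dy":0.004,"dz":0.22,"yaw":0,"jaw":0.35},
  {"dx":0.001,"dy":0.004,"dz":0.245,"yaw":0,"jaw":0.35},
  {"dx":0.001,"dy":0.004,"dz":0.262,"yaw":0,"jaw":0.35},
  {"dx":0.001,"dy":0.004,"dz":0.262,"yaw":0,"jaw":0.35},
  {"dx":0.001,"dy":0.004,"dz":0.262,"yaw":0,"jaw":0.35},
])

```text
clock: 8.03
ee_pos: [631.9, -293.6, 23.8]
ee_rot: [3.141, -0.001, -0.027]
force: [0.2, 0.2, 0.1]
finger_gap: 55.5
grasp_force: 0.0
```

Emit:
play_rows([
  {"dx":0,"dy":0,"dz":0,"yaw":0,"jaw":0.8},
  {"dx":0,"dy":0,"dz":0,"yaw":0,"jaw":0.8},
  {"dx":0,"dy":0,"dz":0,"yaw":0,"jaw":0.8},
  {"dx":0,"dy":0,"dz":0,"yaw":0,"jaw":0.8},
  {"dx":0,"dy":0,"dz":0,"yaw":0,"jaw":0.8},
  {"dx":0,"dy":0,"dz":0,"yaw":0,"jaw":0.8},
])

```text
clock: 8.53
ee_pos: [632.9, -294.5, 25.7]
ee_rot: [3.139, -0.004, -0.027]
force: [-0.5, 0.1, 6.6]
finger_gap: 33.3
grasp_force: 32.0
```

```bash
python3 - <<'E'
from h import *
o=r.get_obs();print(o["ee_pos"],o["ee_rot"],o["force"])
go((631,-292,160,-1),(454.5,-99.7,160,-1.5))
E
```

```text
[ 632.9139663  -294.49834332   25.67895497] [ 3.1393397  -0.00415979 -0.02692063] [-0.52108217  0.12579636  6.56542747]
{'dx': np.float64(-0.003), 'dy': np.float64(-0.004), 'dz': np.float64(-0.224), 'yaw': np.float64(-0.003)} rows 3.2
{'dx': np.float64(-0.306), 'dy': np.float64(-0.317), 'dz': np.float64(-0.224), 'yaw': np.float64(-0.0)} rows 6.3
```

Emit:
play_rows([
  {"dx":0,"dy":0,"dz":-0.06,"yaw":0,"jaw":0.8},
  {"dx":0,"dy":0,"dz":-0.12,"yaw":0,"jaw":0.8},
  {"dx":0,"dy":0,"dz":-0.18,"yaw":0,"jaw":0.8},
  {"dx":-0.03,"dy":-0.03,"dz":-0.224,"yaw":0,"jaw":0.8},
  {"dx":-0.07,"dy":-0.08,"dz":-0.224,"yaw":0,"jaw":0.8},
  {"dx":-0.12,"dy":-0.12,"dz":-0.224,"yaw":0,"jaw":0.8},
  {"dx":-0.16,"dy":-0.17,"dz":-0.224,"yaw":0,"jaw":0.8},
  {"dx":-0.21,"dy":-0.22,"dz":-0.224,"yaw":0,"jaw":0.8},
])

```text
clock: 9.2
ee_pos: [508.4, -157.7, 157.5]
ee_rot: [3.141, -0.001, -0.028]
force: [-0.0, 0.6, -0.6]
finger_gap: 33.4
grasp_force: 31.2
```

```bash
python3 - <<'E'
from h import *
o=r.get_obs();print(o["grasp_force"])
go((455.5,-99.7,110,-1.5))
E
```

```text
31.176542043685913
{'dx': np.float64(-0.091), 'dy': np.float64(-0.094), 'dz': np.float64(0.079), 'yaw': np.float64(-0.0)} rows 2.2
```

Emit:
play_rows([
  {"dx":-0.04,"dy":-0.04,"dz":0.02,"yaw":0,"jaw":0.8},
  {"dx":-0.075,"dy":-0.075,"dz":0.05,"yaw":0,"jaw":0.8},
  {"dx":-0.091,"dy":-0.094,"dz":0.079,"yaw":0,"jaw":0.8},
  {"dx":-0.091,"dy":-0.094,"dz":0.079,"yaw":0,"jaw":0.8},
  {"dx":-0.091,"dy":-0.094,"dz":0.079,"yaw":0,"jaw":0.8},
  {"dx":-0.091,"dy":-0.094,"dz":0.079,"yaw":0,"jaw":0.8},
])

```text
clock: 9.7
ee_pos: [457.6, -101.8, 111.3]
ee_rot: [3.14, -0.003, -0.027]
force: [-0.1, 0.2, -0.3]
finger_gap: 33.0
grasp_force: 31.2
```

```bash
python3 - <<'E'
from h import *
o=r.get_obs();print(o["ee_pos"])
go((455.5,-99.7,39.5,-1.5))
c=r.camera("wrist");P=world(c)
for t in r.trace("staple_box",c): print(t["confidence"],t["location"],rect(P,t["region"],90,125))
for t in r.trace("wallet_book",c): print(t["confidence"],t["location"],rect(P,t["region"],8,18))
E
```

```text
[ 457.63229863 -101.75847016  111.25183856]
{'dx': np.float64(-0.004), 'dy': np.float64(-0.003), 'dz': np.float64(0.12), 'yaw': np.float64(-0.0)} rows 1.7
0.86 [257.0, 270.0] ([456.4, -101.0], [51.6, 32.9], -3.0, 9419, 113.9, [462.5, -101.2])
0.66 [252.3, 139.8] ([456.1, -98.0], [184.9, 98.2], -1.4, 24972, 12.8, [499.9, -98.3])
```

Emit:
play_rows([
  {"dx":-0.002,"dy":-0.004,"dz":0.04,"yaw":0,"jaw":0.8},
  {"dx":-0.002,"dy":-0.004,"dz":0.08,"yaw":0,"jaw":0.8},
  {"dx":-0.002,"dy":-0.004,"dz":0.105,"yaw":0,"jaw":0.8},
  {"dx":-0.002,"dy":-0.004,"dz":0.115,"yaw":0,"jaw":0.8},
  {"dx":-0.002,"dy":-0.004,"dz":0.12,"yaw":0,"jaw":0.8},
  {"dx":-0.002,"dy":-0.004,"dz":0.12,"yaw":0,"jaw":0.8},
  {"dx":-0.002,"dy":-0.004,"dz":0.12,"yaw":0,"jaw":0.8},
])

```text
clock: 10.43
ee_pos: [456.6, -99.2, 39.1]
ee_rot: [3.141, -0.002, -0.027]
force: [-0.8, 0.3, 0.2]
finger_gap: 33.2
grasp_force: 31.3
```

Emit:
play_rows([
  {"dx":0,"dy":0,"dz":0,"yaw":0,"jaw":0.5},
  {"dx":0,"dy":0,"dz":0,"yaw":0,"jaw":0.5},
  {"dx":0,"dy":0,"dz":0,"yaw":0,"jaw":0.5},
  {"dx":0,"dy":0,"dz":-0.05,"yaw":0,"jaw":0.4},
  {"dx":0,"dy":0,"dz":-0.12,"yaw":0,"jaw":0.3},
  {"dx":0,"dy":0,"dz":-0.18,"yaw":0,"jaw":0.3},
  {"dx":0,"dy":0,"dz":-0.25,"yaw":0,"jaw":0.3},
  {"dx":0,"dy":0,"dz":-0.25,"yaw":0,"jaw":0.3},
])

```text
clock: 11.1
ee_pos: [459.7, -100.1, 197.8]
ee_rot: [3.136, -0.016, -0.027]
force: [0.7, -0.6, 1.9]
finger_gap: 59.9
grasp_force: 0.0
```

```bash
python3 - <<'E'
from h import *
o=r.get_obs();print(o["ee_pos"])
c=r.camera("wrist");P=world(c)
for t in r.trace("staple_box",c): print(t["confidence"],t["location"],rect(P,t["region"],35,50))
for a in (0,30,45,60,90): go((434-45,-303,180,a)) if 0 else None
go((450,-250,230,60),(434,-303.5,170,60))
E
```

```text
[ 459.69215685 -100.11162972  197.78534031]
{'dx': np.float64(-0.004), 'dy': np.float64(0.252), 'dz': np.float64(-0.065), 'yaw': np.float64(-0.342)} rows 8.6
{'dx': np.float64(-0.029), 'dy': np.float64(0.342), 'dz': np.float64(0.035), 'yaw': np.float64(-0.342)} rows 2.0
```

Emit:
play_rows([
  {"dx":-0.005,"dy":0.06,"dz":0,"yaw":0,"jaw":0.35},
  {"dx":-0.01,"dy":0.12,"dz":0,"yaw":0,"jaw":0.35},
  {"dx":-0.02,"dy":0.18,"dz":0,"yaw":0,"jaw":0.35},
  {"dx":-0.03,"dy":0.24,"dz":0,"yaw":0,"jaw":0.35},
  {"dx":-0.035,"dy":0.29,"dz":0,"yaw":0,"jaw":0.35},
  {"dx":-0.038,"dy":0.32,"dz":0,"yaw":0,"jaw":0.35},
  {"dx":-0.038,"dy":0.339,"dz":0,"yaw":0,"jaw":0.35},
  {"dx":-0.038,"dy":0.339,"dz":0,"yaw":0,"jaw":0.35},
])

```text
clock: 11.87
ee_pos: [425.9, -302.1, 185.9]
ee_rot: [-3.14, 0.002, -0.029]
force: [0.1, 0.1, 0.5]
finger_gap: 55.9
grasp_force: 0.0
```

Emit:
play_rows([
  {"dx":0,"dy":0,"dz":0,"yaw":0,"jaw":0.35},
  {"dx":0,"dy":0,"dz":0,"yaw":0,"jaw":0.35},
  {"dx":0,"dy":0,"dz":0,"yaw":0,"jaw":0.35},
  {"dx":0,"dy":0,"dz":0,"yaw":0,"jaw":0.35},
])

```text
clock: 12.2
ee_pos: [427.1, -300.0, 187.6]
ee_rot: [-3.141, -0.0, -0.025]
force: [0.5, -0.1, -0.1]
finger_gap: 55.4
grasp_force: 0.0
```

```bash
python3 - <<'E'
from h import *
o=r.get_obs();print(o["ee_pos"])
c=r.camera("wrist");P=world(c);cv2.imwrite("pics/w2.png",c["frame"])
for t in r.trace("rubber_stamp",c)[:2]: print(t["confidence"],t["location"],rect(P,t["region"],10,20),rect(P,t["region"],57,72),rect(P,t["region"],5,72))
for t in r.trace("glue_stick",c): print(t["confidence"],t["location"],rect(P,t["region"],80,95))
Q=P.reshape(-1,3);s=(Q[:,2]>12)&(Q[:,2]<20)&(abs(Q[:,0]-434)<40)&(abs(Q[:,1]+300)<45)
print(rect(P,s.reshape(384,512),12,20))
go((434,-303.5,50,0))
E
```

```text
[ 427.10166833 -299.99182631  187.61891966]
0.69 [264.3, 168.7] ([435.3, -302.9], [60.0, 24.3], -79.6, 1322, 15.9, [438.8, -305.8]) ([436.0, -302.9], [21.3, 20.9], -56.4, 661, 63.2, [436.8, -303.0]) ([435.3, -302.9], [60.0, 24.3], -79.4, 2171, 16.6, [438.7, -303.5])
0.84 [155.8, 203.7] ([418.1, -215.2], [27.1, 26.6], 38.7, 1203, 85.6, [419.0, -215.8])
0.59 [273.7, 45.8] ([527.9, -307.7], [27.2, 27.0], -0.3, 1725, 85.7, [528.0, -307.6])
0.57 [147.3, 99.4] ([497.6, -223.5], [26.9, 26.6], 41.2, 1560, 85.7, [497.9, -223.9])
([425.2, -309.1], [68.4, 46.2], -79.3, 1400, 15.9, [437.6, -310.6])
{'dx': np.float64(0.012), 'dy': np.float64(0.005), 'dz': np.float64(0.23), 'yaw': np.float64(-0.008)} rows 3.3
```

View pics/w2.png

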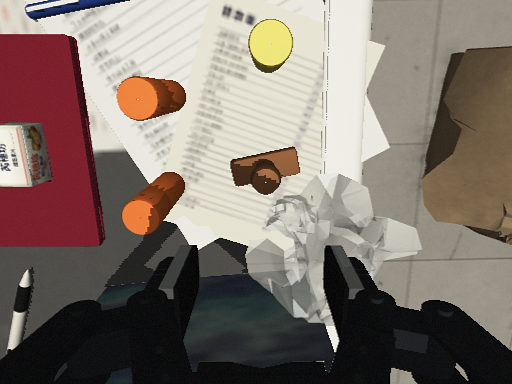

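The stamp at pixel (265,170) stands clear. The crumpled paper next to it is low, and the yellow glue stick is at (271,45).

Emit:
play_rows([
  {"dx":0.014,"dy":0.005,"dz":0.04,"yaw":0,"jaw":0.5},
  {"dx":0.014,"dy":0.005,"dz":0.09,"yaw":0,"jaw":0.5},
  {"dx":0.014,"dy":0.005,"dz":0.14,"yaw":0,"jaw":0.5},
  {"dx":0.014,"dy":0.005,"dz":0.18,"yaw":0,"jaw":0.5},
  {"dx":0.014,"dy":0.005,"dz":0.21,"yaw":0,"jaw":0.5},
  {"dx":0.014,"dy":0.005,"dz":0.229,"yaw":0,"jaw":0.5},
  {"dx":0.014,"dy":0.005,"dz":0.229,"yaw":0,"jaw":0.5},
  {"dx":0.014,"dy":0.005,"dz":0.229,"yaw":0,"jaw":0.5},
])

```text
clock: 13.02
ee_pos: [435.2, -304.3, 50.4]
ee_rot: [-3.141, 0.0, -0.027]
force: [-0.2, -0.7, 1.5]
finger_gap: 42.4
grasp_force: 0.0
```

Emit:
play_rows([
  {"dx":0,"dy":0,"dz":0,"yaw":0,"jaw":0.9},
  {"dx":0,"dy":0,"dz":0,"yaw":0,"jaw":0.9},
  {"dx":0,"dy":0,"dz":0,"yaw":0,"jaw":0.9},
  {"dx":0,"dy":0,"dz":0,"yaw":0,"jaw":0.9},
  {"dx":0,"dy":0,"dz":0,"yaw":0,"jaw":0.9},
  {"dx":0,"dy":0,"dz":0,"yaw":0,"jaw":0.9},
])

```text
clock: 13.52
ee_pos: [436.2, -305.0, 52.2]
ee_rot: [3.14, -0.002, -0.027]
force: [-0.9, 2.0, 6.5]
finger_gap: 21.5
grasp_force: 29.4
```

```bash
python3 - <<'E'
from h import *
o=r.get_obs();print(o["ee_pos"],o["ee_rot"],o["force"],o["grasp_force"])
go((435.6,-303,190,-1.5),(450,-150,210,40),(461.5,104,190,78))
E
```

```text
[ 436.2032671  -304.96836061   52.15435233] [ 3.14014209e+00 -2.37348999e-03 -2.69286593e-02] [-0.89660011  1.95337924  6.50552299] 29.447383442893624
{'dx': np.float64(-0.001), 'dy': np.float64(-0.003), 'dz': np.float64(-0.23), 'yaw': np.float64(-0.0)} rows 3.3
{'dx': np.float64(0.016), 'dy': np.float64(-0.259), 'dz': np.float64(-0.263), 'yaw': np.float64(-0.231)} rows 5.8
{'dx': np.float64(0.024), 'dy': np.float64(-0.683), 'dz': np.float64(-0.23), 'yaw': np.float64(-0.442)} rows 6.1
```

Emit:
play_rows([
  {"dx":0,"dy":0,"dz":-0.05,"yaw":0,"jaw":0.9},
  {"dx":0,"dy":0,"dz":-0.11,"yaw":0,"jaw":0.9},
  {"dx":0,"dy":0,"dz":-0.17,"yaw":0,"jaw":0.9},
  {"dx":0,"dy":-0.04,"dz":-0.23,"yaw":-0.03,"jaw":0.9},
  {"dx":0.01,"dy":-0.1,"dz":-0.26,"yaw":-0.065,"jaw":0.9},
  {"dx":0.01,"dy":-0.15,"dz":-0.26,"yaw":-0.1,"jaw":0.9},
  {"dx":0.015,"dy":-0.21,"dz":-0.26,"yaw":-0.135,"jaw":0.9},
  {"dx":0.016,"dy":-0.26,"dz":-0.26,"yaw":-0.17,"jaw":0.9},
])

```text
clock: 14.18
ee_pos: [449.1, -147.1, 207.2]
ee_rot: [3.14, -0.001, 0.512]
force: [1.2, 1.0, -0.9]
finger_gap: 21.5
grasp_force: 29.8
```

```bash
python3 - <<'E'
from h import *
o=r.get_obs();print(o["grasp_force"])
go((460,50,190,77.3),(461.5,104,140,77.3))
E
```

```text
29.81107225175947
{'dx': np.float64(0.177), 'dy': np.float64(-0.277), 'dz': np.float64(0.029), 'yaw': np.float64(-0.266)} rows 6.7
{'dx': np.float64(0.223), 'dy': np.float64(-0.355), 'dz': np.float64(0.112), 'yaw': np.float64(-0.266)} rows 1.8
```

Emit:
play_rows([
  {"dx":0.03,"dy":-0.05,"dz":0.0,"yaw":-0.04,"jaw":0.9},
  {"dx":0.06,"dy":-0.1,"dz":0.01,"yaw":-0.075,"jaw":0.9},
  {"dx":0.095,"dy":-0.15,"dz":0.02,"yaw":-0.11,"jaw":0.9},
  {"dx":0.13,"dy":-0.205,"dz":0.03,"yaw":-0.15,"jaw":0.9},
  {"dx":0.16,"dy":-0.255,"dz":0.04,"yaw":-0.185,"jaw":0.9},
  {"dx":0.19,"dy":-0.305,"dz":0.06,"yaw":-0.22,"jaw":0.9},
  {"dx":0.21,"dy":-0.34,"dz":0.09,"yaw":-0.25,"jaw":0.9},
  {"dx":0.223,"dy":-0.355,"dz":0.112,"yaw":-0.266,"jaw":0.9},
])

```text
clock: 14.85
ee_pos: [461.7, 105.2, 138.2]
ee_rot: [-3.142, -0.001, 1.35]
force: [-0.0, -0.4, -1.0]
finger_gap: 21.8
grasp_force: 29.8
```

Emit:
play_rows([
  {"dx":0,"dy":0,"dz":0,"yaw":0,"jaw":0.9},
  {"dx":0,"dy":0,"dz":0,"yaw":0,"jaw":0.9},
  {"dx":0,"dy":0,"dz":0,"yaw":0,"jaw":0.9},
  {"dx":0,"dy":0,"dz":0,"yaw":0,"jaw":0.9},
  {"dx":0,"dy":0,"dz":0,"yaw":0,"jaw":0.9},
])

```text
clock: 15.27
ee_pos: [463.3, 101.6, 140.4]
ee_rot: [3.139, -0.0, 1.341]
force: [0.1, 0.3, -0.2]
finger_gap: 21.7
grasp_force: 29.8
```

```bash
python3 - <<'E'
from h import *
o=r.get_obs();print(o["ee_pos"],o["ee_rot"],o["grasp_force"])
c=r.camera("wrist");P=world(c);cv2.imwrite("pics/w3.png",c["frame"])
for t in r.trace("rubber_stamp",c)[:2]: print("stamp",t["confidence"],t["location"],rect(P,t["region"],85,115))
for t in r.trace("stamp_pad",c)[:2]: print("pad",t["confidence"],t["location"],rect(P,t["region"],28,37))
for t in r.trace("ink_bottle",c)[:2]: print("ink",t["confidence"],t["location"],rect(P,t["region"],50,62))
go((461.5,104,85,77.3))
E
```

```text
[463.26349577 101.64729217 140.35293068] [ 3.13941079e+00 -4.50288872e-04  1.34073554e+00] 29.80272718705237
stamp 0.73 [259.5, 245.4] ([461.7, 101.6], [60.2, 24.4], -0.4, 3807, 104.3, [468.9, 109.1])
pad 0.91 [257.6, 173.2] ([462.3, 106.0], [134.5, 95.5], -0.7, 18856, 32.0, [468.2, 119.6])
pad 0.6 [269.1, 358.4] None
ink 0.94 [218.5, 38.4] ([461.3, 207.4], [26.9, 26.7], -57.0, 2035, 55.7, [461.6, 207.4])
{'dx': np.float64(0.003), 'dy': np.float64(-0.003), 'dz': np.float64(0.091), 'yaw': np.float64(-0.002)} rows 1.3
```

View pics/w3.png

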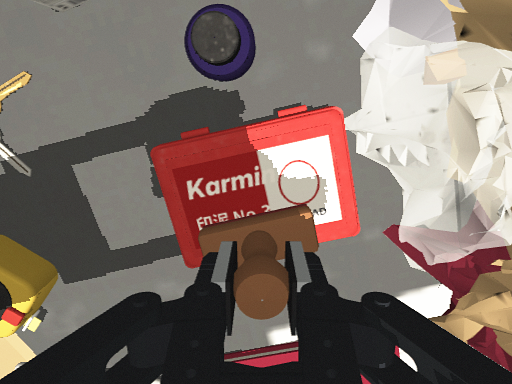

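Emit:
play_rows([
  {"dx":0.006,"dy":-0.001,"dz":0.03,"yaw":0,"jaw":0.9},
  {"dx":0.006,"dy":-0.001,"dz":0.06,"yaw":0,"jaw":0.9},
  {"dx":0.006,"dy":-0.001,"dz":0.08,"yaw":0,"jaw":0.9},
  {"dx":0.006,"dy":-0.001,"dz":0.088,"yaw":0,"jaw":0.9},
  {"dx":0.006,"dy":-0.001,"dz":0.092,"yaw":0,"jaw":0.9},
  {"dx":0.006,"dy":-0.001,"dz":0.092,"yaw":0,"jaw":0.9},
  {"dx":0.006,"dy":-0.001,"dz":0.092,"yaw":0,"jaw":0.9},
  {"dx":0.006,"dy":-0.001,"dz":0.092,"yaw":0,"jaw":0.9},
])

```text
clock: 16.13
ee_pos: [463.1, 106.1, 84.4]
ee_rot: [3.141, -0.0, 1.343]
force: [0.0, -0.5, -0.5]
finger_gap: 21.0
grasp_force: 29.8
```

Emit:
play_rows([
  {"dx":0,"dy":0,"dz":0,"yaw":0,"jaw":0.6},
  {"dx":0,"dy":0,"dz":0,"yaw":0,"jaw":0.5},
  {"dx":0,"dy":0,"dz":0,"yaw":0,"jaw":0.5},
  {"dx":0,"dy":0,"dz":-0.05,"yaw":0,"jaw":0.4},
  {"dx":0,"dy":0,"dz":-0.11,"yaw":0,"jaw":0.4},
  {"dx":0,"dy":0,"dz":-0.17,"yaw":0,"jaw":0.4},
  {"dx":0,"dy":0,"dz":-0.2,"yaw":0,"jaw":0.4},
  {"dx":0,"dy":0,"dz":-0.2,"yaw":0,"jaw":0.4},
])

```text
clock: 16.8
ee_pos: [465.8, 106.4, 210.3]
ee_rot: [3.131, -0.003, 1.343]
force: [0.1, -0.8, 1.7]
finger_gap: 51.3
grasp_force: 0.0
```

```bash
python3 - <<'E'
from h import *
P=np.load("top.npz")["P"];Q=P.reshape(-1,3)
for x in range(400,530,10):
    w=Q[(abs(Q[:,0]-x)<5)&(Q[:,2]>4)&(abs(Q[:,1]-104)<62)];print(x,w[:,1].min().round(1),w[:,1].max().round(1),end="; ")
c=r.camera("wrist");P=world(c)
for t in r.trace("rubber_stamp",c)[:2]: print("stamp",t["confidence"],t["location"],rect(P,t["region"],40,60),rect(P,t["region"],88,115))
for a in (77,): go((459.4,342.9,190,50))
E
```

```text
400 46.3 152.7; 410 56.8 151.4; 420 57.6 155.6; 430 54.4 156.8; 440 54.8 154.5; 450 55.2 152.3; 460 46.0 151.2; 470 54.0 151.8; 480 42.0 150.1; 490 45.9 155.5; 500 56.3 156.7; 510 57.2 153.7; 520 45.8 156.8; stamp 0.94 [251.6, 181.5] ([461.3, 106.4], [59.3, 23.6], -0.8, 1456, 47.6, [466.5, 110.3]) ([461.4, 107.1], [21.2, 21.0], -63.6, 707, 94.8, [461.7, 107.8])
{'dx': np.float64(0.383), 'dy': np.float64(-0.095), 'dz': np.float64(0.024), 'yaw': np.float64(0.15)} rows 5.7
```

```bash
python3 - <<'E'
from h import *
go((459.4,342.9,160,138))
E
```

```text
{'dx': np.float64(0.383), 'dy': np.float64(-0.095), 'dz': np.float64(0.074), 'yaw': np.float64(-0.339)} rows 8.5
```

Emit:
play_rows([
  {"dx":0.04,"dy":-0.01,"dz":0,"yaw":-0.04,"jaw":0.5},
  {"dx":0.09,"dy":-0.02,"dz":0,"yaw":-0.08,"jaw":0.5},
  {"dx":0.14,"dy":-0.035,"dz":0,"yaw":-0.12,"jaw":0.5},
  {"dx":0.19,"dy":-0.047,"dz":0,"yaw":-0.16,"jaw":0.5},
  {"dx":0.24,"dy":-0.06,"dz":0.02,"yaw":-0.2,"jaw":0.5},
  {"dx":0.29,"dy":-0.07,"dz":0.04,"yaw":-0.24,"jaw":0.5},
  {"dx":0.34,"dy":-0.08,"dz":0.06,"yaw":-0.28,"jaw":0.5},
  {"dx":0.383,"dy":-0.095,"dz":0.074,"yaw":-0.319,"jaw":0.5},
])

```text
clock: 17.57
ee_pos: [457.4, 343.8, 155.4]
ee_rot: [-3.136, -0.001, 2.349]
force: [0.9, -0.5, 1.1]
finger_gap: 42.4
grasp_force: 0.0
```

Emit:
play_rows([
  {"dx":0,"dy":0,"dz":0,"yaw":-0.02,"jaw":0.5},
  {"dx":0,"dy":0,"dz":0,"yaw":-0.02,"jaw":0.5},
  {"dx":0,"dy":0,"dz":0,"yaw":-0.02,"jaw":0.5},
  {"dx":0,"dy":0,"dz":0,"yaw":-0.02,"jaw":0.5},
  {"dx":0,"dy":0,"dz":0,"yaw":-0.02,"jaw":0.5},
])

```text
clock: 17.98
ee_pos: [459.2, 342.1, 159.3]
ee_rot: [-3.141, 0.0, 2.404]
force: [0.5, -0.2, -0.4]
finger_gap: 42.7
grasp_force: 0.0
```

```bash
python3 - <<'E'
from h import *
o=r.get_obs();print(o["ee_pos"],o["ee_rot"])
c=r.camera("wrist");P=world(c);cv2.imwrite("pics/w4.png",c["frame"])
for t in r.trace("eraser",c)[:3]:
  q=rect(P,t["region"],8,16);print(t["confidence"],t["location"],q)
  if q: go((*q[0],21,q[2]%180))
E
```

```text
[459.16610978 342.13451409 159.25659316] [-3.14119563e+00  1.45928118e-05  2.40350120e+00]
0.94 [261.5, 178.0] ([459.1, 345.1], [42.3, 18.1], -42.3, 1123, 12.2, [457.9, 346.1])
{'dx': np.float64(0.003), 'dy': np.float64(0.003), 'dz': np.float64(0.231), 'yaw': np.float64(0.0)} rows 3.3
```

Emit:
play_rows([
  {"dx":0.003,"dy":0.002,"dz":0.05,"yaw":0,"jaw":0.5},
  {"dx":0.003,"dy":0.002,"dz":0.11,"yaw":0,"jaw":0.5},
  {"dx":0.003,"dy":0.002,"dz":0.17,"yaw":0,"jaw":0.5},
  {"dx":0.003,"dy":0.002,"dz":0.205,"yaw":0,"jaw":0.5},
  {"dx":0.003,"dy":0.002,"dz":0.222,"yaw":0,"jaw":0.5},
  {"dx":0.003,"dy":0.002,"dz":0.231,"yaw":0,"jaw":0.5},
  {"dx":0.003,"dy":0.002,"dz":0.231,"yaw":0,"jaw":0.5},
  {"dx":0.003,"dy":0.002,"dz":0.231,"yaw":0,"jaw":0.5},
])

```text
clock: 18.75
ee_pos: [459.8, 345.5, 22.6]
ee_rot: [3.139, 0.001, 2.405]
force: [-0.7, 0.2, 0.1]
finger_gap: 42.9
grasp_force: 0.0
```

Emit:
play_rows([
  {"dx":0,"dy":0,"dz":0,"yaw":0,"jaw":0.95},
  {"dx":0,"dy":0,"dz":0,"yaw":0,"jaw":0.95},
  {"dx":0,"dy":0,"dz":0,"yaw":0,"jaw":0.95},
  {"dx":0,"dy":0,"dz":0,"yaw":0,"jaw":0.95},
  {"dx":0,"dy":0,"dz":0,"yaw":0,"jaw":0.95},
  {"dx":0,"dy":0,"dz":0,"yaw":0,"jaw":0.95},
])

```text
clock: 19.25
ee_pos: [460.0, 345.8, 23.0]
ee_rot: [3.138, 0.001, 2.406]
force: [-1.0, -0.6, 6.5]
finger_gap: 16.6
grasp_force: 30.0
```

```bash
python3 - <<'E'
from h import *
o=r.get_obs();print(o["ee_pos"],o["ee_rot"],o["grasp_force"])
go((459,344,190,137.7),(456,-99.5,190,178.5))
E
```

```text
[459.99739534 345.82787299  23.01517364] [3.13827643e+00 1.16868214e-03 2.40566106e+00] 29.989487528800964
{'dx': np.float64(-0.001), 'dy': np.float64(-0.003), 'dz': np.float64(-0.278), 'yaw': np.float64(0.001)} rows 4.0
{'dx': np.float64(-0.493), 'dy': np.float64(-0.555), 'dz': np.float64(-0.278), 'yaw': np.float64(-0.226)} rows 10.6
```

Emit:
play_rows([
  {"dx":0,"dy":0,"dz":-0.06,"yaw":0,"jaw":0.95},
  {"dx":0,"dy":0,"dz":-0.12,"yaw":0,"jaw":0.95},
  {"dx":0,"dy":0,"dz":-0.18,"yaw":0,"jaw":0.95},
  {"dx":-0.02,"dy":-0.02,"dz":-0.24,"yaw":-0.02,"jaw":0.95},
  {"dx":-0.055,"dy":-0.06,"dz":-0.278,"yaw":-0.05,"jaw":0.95},
  {"dx":-0.1,"dy":-0.11,"dz":-0.278,"yaw":-0.08,"jaw":0.95},
  {"dx":-0.145,"dy":-0.16,"dz":-0.278,"yaw":-0.11,"jaw":0.95},
  {"dx":-0.19,"dy":-0.21,"dz":-0.278,"yaw":-0.14,"jaw":0.95},
])

```text
clock: 19.92
ee_pos: [458.4, 173.9, 188.8]
ee_rot: [3.141, 0.002, 2.851]
force: [0.4, -0.3, -0.3]
finger_gap: 16.9
grasp_force: 29.5
```

```bash
python3 - <<'E'
from h import *
o=r.get_obs();print(o["ee_rot"],o["grasp_force"])
go((456,-40,190,178.5),(456,-99.5,140,178.5))
E
```

```text
[3.14061012e+00 2.07876209e-03 2.85147967e+00] 29.459651112556458
{'dx': np.float64(-0.098), 'dy': np.float64(-0.343), 'dz': np.float64(-0.002), 'yaw': np.float64(-0.084)} rows 5.1
{'dx': np.float64(-0.127), 'dy': np.float64(-0.438), 'dz': np.float64(0.081), 'yaw': np.float64(-0.084)} rows 1.9
```

Emit:
play_rows([
  {"dx":-0.018,"dy":-0.06,"dz":0,"yaw":-0.02,"jaw":0.95},
  {"dx":-0.036,"dy":-0.125,"dz":0,"yaw":-0.04,"jaw":0.95},
  {"dx":-0.054,"dy":-0.19,"dz":0,"yaw":-0.06,"jaw":0.95},
  {"dx":-0.073,"dy":-0.255,"dz":0,"yaw":-0.08,"jaw":0.95},
  {"dx":-0.093,"dy":-0.32,"dz":0,"yaw":-0.084,"jaw":0.95},
  {"dx":-0.11,"dy":-0.38,"dz":0.02,"yaw":-0.084,"jaw":0.95},
  {"dx":-0.123,"dy":-0.423,"dz":0.05,"yaw":-0.084,"jaw":0.95},
  {"dx":-0.127,"dy":-0.438,"dz":0.081,"yaw":-0.084,"jaw":0.95},
])

```text
clock: 20.58
ee_pos: [455.1, -102.2, 140.0]
ee_rot: [-3.139, 0.003, 3.105]
force: [-0.5, 0.6, -0.5]
finger_gap: 16.9
grasp_force: 29.5
```

Emit:
play_rows([
  {"dx":0,"dy":0,"dz":0,"yaw":0,"jaw":0.95},
  {"dx":0,"dy":0,"dz":0,"yaw":0,"jaw":0.95},
  {"dx":0,"dy":0,"dz":0,"yaw":0,"jaw":0.95},
  {"dx":0,"dy":0,"dz":0,"yaw":0,"jaw":0.95},
  {"dx":0,"dy":0,"dz":0,"yaw":0,"jaw":0.95},
])

```text
clock: 21.0
ee_pos: [455.5, -97.8, 140.5]
ee_rot: [-3.141, 0.002, 3.111]
force: [-0.1, 0.1, -0.4]
finger_gap: 16.8
grasp_force: 29.5
```

```bash
python3 - <<'E'
from h import *
o=r.get_obs();print(o["ee_pos"],o["ee_rot"],o["grasp_force"])
for n in ("wrist","top"):
  c=r.camera(n);P=world(c);cv2.imwrite(f"pics/{n}5.png",c["frame"])
  for k,lo,hi in (("eraser",115,150),("staple_box",37,47),("wallet_book",8,18)):
    for t in r.trace(k,c)[:2]: print(n,k,round(t["confidence"],2),t["location"],rect(P,t["region"],lo,hi))
go((456,-99.5,65,178.5))
E
```

```text
[455.49087271 -97.83341144 140.46320783] [-3.14087963e+00  2.18385723e-03  3.11111226e+00] 29.474540054798126
wrist eraser 0.66 [259.5, 257.4] ([455.8, -97.5], [43.3, 18.6], -1.6, 3685, 129.5, [451.5, -97.4])
wrist staple_box 0.95 [260.8, 187.1] ([448.8, -98.7], [38.7, 30.9], -0.7, 2217, 41.4, [446.2, -98.3])
wrist wallet_book 0.74 [261.9, 134.2] ([444.1, -97.9], [162.7, 98.6], -1.3, 20748, 12.8, [414.4, -96.3])
top eraser 0.35 [385.6, 195.2] None
top staple_box 0.42 [300.4, 223.9] ([445.9, -94.8], [37.1, 17.5], 50.3, 73, 42.6, [444.2, -94.1])
top wallet_book 0.58 [312.5, 223.4] ([453.9, -109.4], [87.2, 31.7], 68.6, 167, 12.8, [448.3, -129.2])
{'dx': np.float64(-0.002), 'dy': np.float64(-0.002), 'dz': np.float64(0.124), 'yaw': np.float64(-0.002)} rows 1.8
```

View pics/wrist5.png

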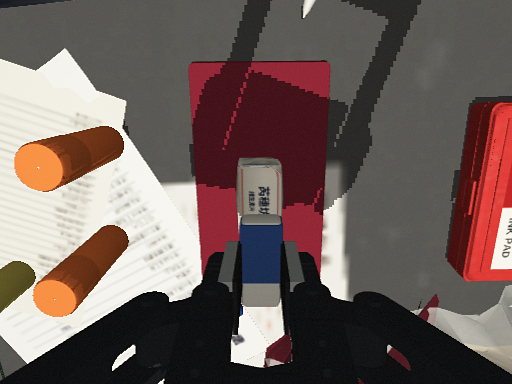

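The eraser at (260,257) lines up with the carton below it at (260,187), both centred on the book.

Emit:
play_rows([
  {"dx":0,"dy":-0.002,"dz":0.04,"yaw":0,"jaw":0.95},
  {"dx":0,"dy":-0.002,"dz":0.08,"yaw":0,"jaw":0.95},
  {"dx":0,"dy":-0.002,"dz":0.105,"yaw":0,"jaw":0.95},
  {"dx":0,"dy":-0.002,"dz":0.12,"yaw":0,"jaw":0.95},
  {"dx":0,"dy":-0.002,"dz":0.126,"yaw":0,"jaw":0.95},
  {"dx":0,"dy":-0.002,"dz":0.126,"yaw":0,"jaw":0.95},
  {"dx":0,"dy":-0.002,"dz":0.126,"yaw":0,"jaw":0.95},
  {"dx":0,"dy":-0.002,"dz":0.126,"yaw":0,"jaw":0.95},
])

```text
clock: 22.07
ee_pos: [455.3, -100.0, 64.3]
ee_rot: [-3.141, 0.002, 3.109]
force: [-0.2, 0.2, 0.1]
finger_gap: 17.0
grasp_force: 29.5
```

Emit:
play_rows([
  {"dx":0,"dy":0,"dz":0,"yaw":0,"jaw":0.7},
  {"dx":0,"dy":0,"dz":0,"yaw":0,"jaw":0.6},
  {"dx":0,"dy":0,"dz":0,"yaw":0,"jaw":0.6},
  {"dx":0,"dy":0,"dz":-0.05,"yaw":0,"jaw":0.6},
  {"dx":0,"dy":0,"dz":-0.11,"yaw":0,"jaw":0.5},
  {"dx":0,"dy":0,"dz":-0.17,"yaw":0,"jaw":0.5},
  {"dx":0,"dy":0,"dz":-0.22,"yaw":0,"jaw":0.4},
  {"dx":0,"dy":0,"dz":-0.22,"yaw":0,"jaw":0.4},
])

```text
clock: 22.73
ee_pos: [458.4, -101.1, 203.7]
ee_rot: [-3.137, 0.013, 3.109]
force: [0.4, -0.4, 1.1]
finger_gap: 51.1
grasp_force: 0.0
```

```bash
python3 - <<'E'
from h import *
c=r.camera("wrist");P=world(c)
for k,lo,hi in (("eraser",47,60),("staple_box",37,47)):
    for t in r.trace(k,c)[:2]: print(k,round(t["confidence"],2),t["location"],rect(P,t["region"],lo,hi))
go((528,-308,200,135),(528,-308,200,120),(528,-308,200,150))
E
```

```text
eraser 0.7 [261.9, 175.2] ([455.6, -99.7], [42.8, 17.7], -2.2, 1084, 52.0, [454.2, -99.8])
staple_box 0.63 [274.4, 160.5] ([454.3, -98.8], [49.7, 30.6], -1.7, 887, 41.2, [448.8, -90.4])
{'dx': np.float64(-0.134), 'dy': np.float64(-0.343), 'dz': np.float64(-0.008), 'yaw': np.float64(0.24)} rows 6.0
{'dx': np.float64(-0.134), 'dy': np.float64(-0.343), 'dz': np.float64(-0.008), 'yaw': np.float64(0.323)} rows 2.1
{'dx': np.float64(-0.134), 'dy': np.float64(-0.343), 'dz': np.float64(-0.008), 'yaw': np.float64(0.156)} rows 4.2
```

```bash
python3 - <<'E'
from h import *
go((528,-308,180,90))
E
```

```text
{'dx': np.float64(-0.134), 'dy': np.float64(-0.343), 'dz': np.float64(0.026), 'yaw': np.float64(0.49)} rows 12.3
```

Emit:
play_rows([
  {"dx":-0.015,"dy":-0.04,"dz":0,"yaw":0.04,"jaw":0.35},
  {"dx":-0.03,"dy":-0.08,"dz":0,"yaw":0.08,"jaw":0.35},
  {"dx":-0.05,"dy":-0.13,"dz":0,"yaw":0.12,"jaw":0.35},
  {"dx":-0.07,"dy":-0.18,"dz":0,"yaw":0.16,"jaw":0.35},
  {"dx":-0.09,"dy":-0.23,"dz":0,"yaw":0.2,"jaw":0.35},
  {"dx":-0.11,"dy":-0.28,"dz":0.01,"yaw":0.24,"jaw":0.35},
  {"dx":-0.125,"dy":-0.32,"dz":0.02,"yaw":0.28,"jaw":0.35},
  {"dx":-0.134,"dy":-0.343,"dz":0.026,"yaw":0.318,"jaw":0.35},
])

```text
clock: 23.55
ee_pos: [527.4, -309.7, 176.1]
ee_rot: [-3.139, -0.004, 2.102]
force: [-0.3, 0.3, 0.8]
finger_gap: 55.6
grasp_force: 0.0
```

Emit:
play_rows([
  {"dx":0,"dy":0,"dz":0,"yaw":0.04,"jaw":0.35},
  {"dx":0,"dy":0,"dz":0,"yaw":0.08,"jaw":0.35},
  {"dx":0,"dy":0,"dz":0,"yaw":0.12,"jaw":0.35},
  {"dx":0,"dy":0,"dz":0,"yaw":0.16,"jaw":0.35},
  {"dx":0,"dy":0,"dz":0,"yaw":0.172,"jaw":0.35},
  {"dx":0,"dy":0,"dz":0,"yaw":0.172,"jaw":0.35},
  {"dx":0,"dy":0,"dz":0,"yaw":0.172,"jaw":0.35},
])

```text
clock: 24.13
ee_pos: [527.4, -307.3, 177.6]
ee_rot: [-3.139, -0.002, 1.571]
force: [0.0, 0.4, -0.0]
finger_gap: 55.8
grasp_force: 0.0
```

```bash
python3 - <<'E'
from h import *
o=r.get_obs();print(o["ee_pos"],o["ee_rot"])
c=r.camera("wrist");P=world(c)
for t in r.trace("glue_stick",c):
    print(t["confidence"],t["location"],c["frame"][t["region"]].mean(0).round(),rect(P,t["region"],81,95))
go((528,-308,55,90))
E
```

```text
[ 527.43107373 -307.30293403  177.55140407] [-3.13858736e+00 -2.26738234e-03  1.57118996e+00]
0.89 [96.2, 60.8] [ 23.  51. 108.] ([418.0, -215.2], [27.4, 27.1], 54.1, 1906, 85.7, [418.7, -214.9])
0.63 [215.0, 75.4] [ 38.  77. 144.] ([497.6, -222.8], [27.2, 27.2], -0.3, 1768, 85.7, [497.8, -222.7])
0.61 [265.3, 196.7] [34. 75. 83.] ([528.0, -307.7], [27.6, 26.8], 89.3, 1300, 85.7, [527.9, -306.5])
{'dx': np.float64(-0.001), 'dy': np.float64(0.0), 'dz': np.float64(0.206), 'yaw': np.float64(0.0)} rows 3.0
```

Emit:
play_rows([
  {"dx":-0.001,"dy":0.001,"dz":0.04,"yaw":0,"jaw":0.4},
  {"dx":-0.001,"dy":0.001,"dz":0.08,"yaw":0,"jaw":0.4},
  {"dx":-0.001,"dy":0.001,"dz":0.13,"yaw":0,"jaw":0.4},
  {"dx":-0.001,"dy":0.001,"dz":0.17,"yaw":0,"jaw":0.4},
  {"dx":-0.001,"dy":0.001,"dz":0.19,"yaw":0,"jaw":0.4},
  {"dx":-0.001,"dy":0.001,"dz":0.204,"yaw":0,"jaw":0.4},
  {"dx":-0.001,"dy":0.001,"dz":0.204,"yaw":0,"jaw":0.4},
  {"dx":-0.001,"dy":0.001,"dz":0.204,"yaw":0,"jaw":0.4},
])

```text
clock: 24.9
ee_pos: [529.4, -308.9, 58.3]
ee_rot: [3.141, 0.001, 1.57]
force: [0.2, -0.9, -0.1]
finger_gap: 51.4
grasp_force: 0.0
```

Emit:
play_rows([
  {"dx":0,"dy":0,"dz":0,"yaw":0,"jaw":0.9},
  {"dx":0,"dy":0,"dz":0,"yaw":0,"jaw":0.9},
  {"dx":0,"dy":0,"dz":0,"yaw":0,"jaw":0.9},
  {"dx":0,"dy":0,"dz":0,"yaw":0,"jaw":0.9},
  {"dx":0,"dy":0,"dz":0,"yaw":0,"jaw":0.9},
  {"dx":0,"dy":0,"dz":0,"yaw":0,"jaw":0.9},
])

```text
clock: 25.4
ee_pos: [530.0, -309.3, 59.3]
ee_rot: [3.139, 0.002, 1.57]
force: [-0.1, 0.2, 6.3]
finger_gap: 26.8
grasp_force: 30.5
```

```bash
python3 - <<'E'
from h import *
o=r.get_obs();print(o["ee_pos"],o["ee_rot"],o["grasp_force"])
go((528,-308,240,90),(458.5,3.5,240,90))
E
```

```text
[ 529.95383974 -309.3445913    59.30258977] [3.13924512e+00 1.80480128e-03 1.57000449e+00] 30.53167998790741
{'dx': np.float64(0.002), 'dy': np.float64(-0.003), 'dz': np.float64(-0.301), 'yaw': np.float64(-0.0)} rows 4.3
{'dx': np.float64(0.521), 'dy': np.float64(-0.12), 'dz': np.float64(-0.301), 'yaw': np.float64(-0.0)} rows 7.7
```

Emit:
play_rows([
  {"dx":0,"dy":0,"dz":-0.05,"yaw":0,"jaw":0.9},
  {"dx":0,"dy":0,"dz":-0.11,"yaw":0,"jaw":0.9},
  {"dx":0,"dy":0,"dz":-0.17,"yaw":0,"jaw":0.9},
  {"dx":0.02,"dy":-0.005,"dz":-0.22,"yaw":0,"jaw":0.9},
  {"dx":0.07,"dy":-0.015,"dz":-0.235,"yaw":0,"jaw":0.9},
  {"dx":0.13,"dy":-0.03,"dz":-0.235,"yaw":0,"jaw":0.9},
  {"dx":0.19,"dy":-0.045,"dz":-0.235,"yaw":0,"jaw":0.9},
  {"dx":0.25,"dy":-0.06,"dz":-0.235,"yaw":0,"jaw":0.9},
])

```text
clock: 26.07
ee_pos: [492.3, -157.3, 198.5]
ee_rot: [3.141, -0.0, 1.569]
force: [-0.1, 0.5, -0.2]
finger_gap: 26.8
grasp_force: 30.2
```

```bash
python3 - <<'E'
from h import *
o=r.get_obs();print(o["grasp_force"])
go((458.5,3.5,160,90))
E
```

```text
30.160728693008423
{'dx': np.float64(0.268), 'dy': np.float64(-0.057), 'dz': np.float64(0.064), 'yaw': np.float64(-0.001)} rows 4.0
```

Emit:
play_rows([
  {"dx":0.06,"dy":-0.012,"dz":0,"yaw":0,"jaw":0.9},
  {"dx":0.12,"dy":-0.024,"dz":0,"yaw":0,"jaw":0.9},
  {"dx":0.18,"dy":-0.036,"dz":0.01,"yaw":0,"jaw":0.9},
  {"dx":0.23,"dy":-0.048,"dz":0.03,"yaw":0,"jaw":0.9},
  {"dx":0.26,"dy":-0.057,"dz":0.05,"yaw":0,"jaw":0.9},
  {"dx":0.268,"dy":-0.057,"dz":0.064,"yaw":0,"jaw":0.9},
  {"dx":0.268,"dy":-0.057,"dz":0.064,"yaw":0,"jaw":0.9},
  {"dx":0.268,"dy":-0.057,"dz":0.064,"yaw":0,"jaw":0.9},
])

```text
clock: 26.73
ee_pos: [458.8, 2.0, 159.6]
ee_rot: [-3.14, 0.0, 1.57]
force: [0.2, -0.1, -1.0]
finger_gap: 26.6
grasp_force: 30.2
```

Emit:
play_rows([
  {"dx":0,"dy":0,"dz":0,"yaw":0,"jaw":0.9},
  {"dx":0,"dy":0,"dz":0,"yaw":0,"jaw":0.9},
  {"dx":0,"dy":0,"dz":0,"yaw":0,"jaw":0.9},
])

```text
clock: 26.98
ee_pos: [459.7, 1.3, 160.9]
ee_rot: [3.14, 0.0, 1.568]
force: [-0.6, 0.6, -0.2]
finger_gap: 26.5
grasp_force: 30.2
```

```bash
python3 - <<'E'
from h import *
o=r.get_obs();print(o["grasp_force"],o["ee_pos"])
go((458.5,3.5,59.5,90))
E
```

```text
30.159584283828735 [459.74800143   1.27189367 160.94955337]
{'dx': np.float64(0.004), 'dy': np.float64(-0.002), 'dz': np.float64(0.169), 'yaw': np.float64(-0.001)} rows 2.4
```

Emit:
play_rows([
  {"dx":0.003,"dy":-0.002,"dz":0.04,"yaw":0,"jaw":0.9},
  {"dx":0.003,"dy":-0.002,"dz":0.08,"yaw":0,"jaw":0.9},
  {"dx":0.003,"dy":-0.002,"dz":0.12,"yaw":0,"jaw":0.9},
  {"dx":0.003,"dy":-0.002,"dz":0.145,"yaw":0,"jaw":0.9},
  {"dx":0.003,"dy":-0.002,"dz":0.16,"yaw":0,"jaw":0.9},
  {"dx":0.003,"dy":-0.002,"dz":0.169,"yaw":0,"jaw":0.9},
  {"dx":0.003,"dy":-0.002,"dz":0.169,"yaw":0,"jaw":0.9},
  {"dx":0.003,"dy":-0.002,"dz":0.169,"yaw":0,"jaw":0.9},
])

```text
clock: 27.65
ee_pos: [459.0, 3.6, 59.9]
ee_rot: [3.139, 0.0, 1.569]
force: [0.5, -0.1, -0.1]
finger_gap: 27.0
grasp_force: 30.0
```

Emit:
play_rows([
  {"dx":0,"dy":0,"dz":0,"yaw":0,"jaw":0.6},
  {"dx":0,"dy":0,"dz":0,"yaw":0,"jaw":0.5},
  {"dx":0,"dy":0,"dz":0,"yaw":0,"jaw":0.4},
  {"dx":0,"dy":0,"dz":-0.05,"yaw":0,"jaw":0.4},
  {"dx":0,"dy":0,"dz":-0.11,"yaw":0,"jaw":0.4},
  {"dx":0,"dy":0,"dz":-0.17,"yaw":0,"jaw":0.4},
  {"dx":0,"dy":0,"dz":-0.23,"yaw":0,"jaw":0.4},
  {"dx":0,"dy":0,"dz":-0.29,"yaw":0,"jaw":0.4},
])

```text
clock: 28.32
ee_pos: [457.5, 4.1, 234.6]
ee_rot: [3.141, 0.0, 1.57]
force: [1.4, -0.5, -0.3]
finger_gap: 51.2
grasp_force: 0.0
```

Emit:
play_rows([
  {"dx":0.06,"dy":0,"dz":-0.03,"yaw":0,"jaw":0.4},
  {"dx":0.12,"dy":0,"dz":-0.06,"yaw":0,"jaw":0.4},
  {"dx":0.18,"dy":0,"dz":-0.06,"yaw":0,"jaw":0.4},
  {"dx":0.24,"dy":0,"dz":-0.06,"yaw":0,"jaw":0.4},
  {"dx":0.3,"dy":0,"dz":-0.06,"yaw":0,"jaw":0.4},
  {"dx":0.36,"dy":0,"dz":-0.06,"yaw":0,"jaw":0.4},
  {"dx":0.42,"dy":0,"dz":-0.06,"yaw":0,"jaw":0.4},
  {"dx":0.45,"dy":0,"dz":-0.06,"yaw":0,"jaw":0.4},
])

```text
clock: 28.98
ee_pos: [457.4, 277.4, 268.8]
ee_rot: [3.141, -0.001, 1.573]
force: [-0.0, -0.8, -0.7]
finger_gap: 51.1
grasp_force: 0.0
```

Emit:
play_rows([
  {"dx":0.06,"dy":-0.03,"dz":0,"yaw":0,"jaw":0.4},
  {"dx":0.12,"dy":-0.08,"dz":0,"yaw":0,"jaw":0.4},
  {"dx":0.18,"dy":-0.13,"dz":0,"yaw":0,"jaw":0.4},
  {"dx":0.24,"dy":-0.17,"dz":0,"yaw":0,"jaw":0.4},
  {"dx":0.3,"dy":-0.21,"dz":0,"yaw":0,"jaw":0.4},
  {"dx":0.32,"dy":-0.22,"dz":0,"yaw":0,"jaw":0.4},
])

```text
clock: 29.48
ee_pos: [323.6, 468.6, 268.9]
ee_rot: [-3.141, -0.001, 1.572]
force: [1.0, -0.4, -0.3]
finger_gap: 51.4
grasp_force: 0.0
```

```bash
python3 - <<'E'
from h import *
c=r.camera("top");P=world(c);cv2.imwrite("pics/top6.png",cv2.resize(c["frame"][110:290,110:430],None,fx=2.5,fy=2.5,interpolation=cv2.INTER_CUBIC))
for k,lo,hi in (("stamp_pad",28,37),("wallet_book",8,18),("rubber_stamp",88,105),("rubber_stamp",42,53),("ink_bottle",50,62),("glue_stick",80,95),("staple_box",37,45),("eraser",48,60),("medicine_box",44,60)):
    for t in r.trace(k,c): print(k,round(t["confidence"],2),t["location"],rect(P,t["region"],lo,hi))
E
```

```text
stamp_pad 0.89 [228.5, 210.9] ([461.4, 102.7], [134.1, 98.1], -1.0, 1603, 32.1, [457.9, 102.0])
wallet_book 0.92 [295.5, 223.6] ([454.9, -99.9], [186.4, 98.7], -1.5, 2404, 13.2, [449.9, -98.7])
rubber_stamp 0.63 [222.8, 210.5] ([459.6, 104.1], [20.9, 20.1], -47.5, 71, 94.7, [459.7, 104.1])
rubber_stamp 0.63 [222.8, 210.5] ([460.8, 104.2], [60.1, 23.9], -0.5, 147, 47.5, [450.2, 102.7])
ink_bottle 0.83 [185.9, 210.6] ([460.3, 205.2], [25.8, 25.1], 3.4, 98, 56.2, [460.1, 205.2])
glue_stick 0.77 [349.6, 237.6] ([415.8, -215.5], [26.3, 26.2], 30.5, 110, 85.9, [415.8, -215.3])
glue_stick 0.56 [228.1, 213.0] None
glue_stick 0.5 [260.9, 213.1] ([457.4, 3.5], [25.0, 24.3], 4.5, 97, 86.1, [456.9, 4.0])
glue_stick 0.5 [351.7, 206.5] ([495.1, -222.1], [22.5, 20.4], -41.4, 78, 86.2, [494.4, -222.0])
staple_box 0.61 [229.4, 208.2] ([461.6, 99.3], [92.4, 65.4], -6.5, 9, 37.9, [466.2, 112.4])
staple_box 0.49 [300.2, 224.7] ([452.0, -97.7], [45.9, 27.3], 2.8, 69, 41.6, [446.1, -89.1])
eraser 0.48 [307.4, 221.3] ([454.9, -101.4], [43.3, 18.5], -2.8, 124, 52.0, [455.2, -101.5])
medicine_box 0.83 [142.7, 241.6] ([364.6, 296.8], [85.7, 28.4], -82.4, 397, 48.6, [364.8, 296.7])
```

View pics/top6.png

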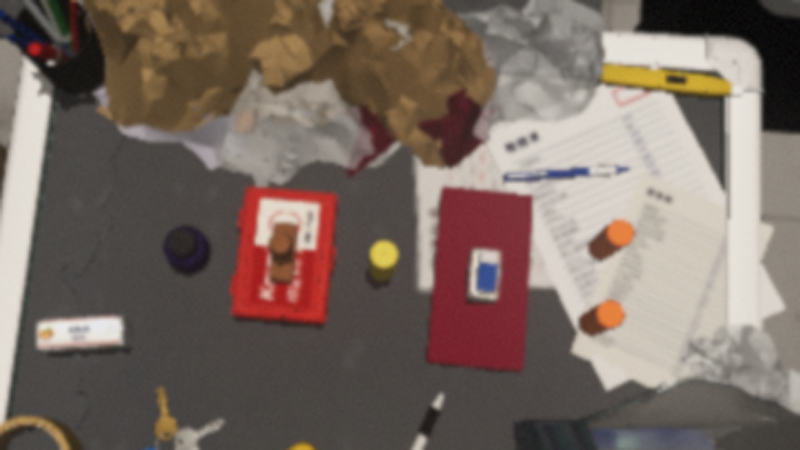

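Everything is in place. In the top crop the bottle is at (187,250), the stamp on the pad at (284,250) and the glue stick at (383,260). The carton and eraser are on the book at (485,275), and the large carton hasn't moved.

```bash
python3 -c "
from bench import r
print(r.sign_off())"
```

```text
the job is handed in; nothing more can be done
None
```

I handed the job in at about 30 s on the robot's clock; the sign-off gave no verdict. The last top picture shows the stamp, bottle, glue stick, small carton and eraser in place within the tolerances, and the larger carton hasn't moved.

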